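# Polish the edges of a row of glass tiles

## Task

With the polisher still locked off, set every loose teal tile on the edging jig's black deck as one tight row: one short (60 mm) edge of each square and flush against the long fence nearest the robot, the first tile hard into the corner with the end stop at the right, the others butted up to it without gaps. Then flip the red lock-off lever on the polisher's paddle forward, squeeze the paddle fully against the grip and, keeping it squeezed all the way, draw the polisher along its rail past the whole row to the far stop at the right, and let the paddle go there. Push the polisher back home to the left with the paddle out, flip the lever back to lock it off, and leave the tiles tight and flush in their row and the other things on the bench where they are.

Things in the scene. Friction and masses are not known exactly. Their poses are not given: they have to be found in the camera images.
- tile_a: teal glass tile, 60 (its x) x 70 (its y) x 8 thick, square-cut, about 80 g; origin at the centre of its underside, z up. May be absent.
- tile_b: teal glass tile, 60 (its x) x 70 (its y) x 8 thick, square-cut, about 80 g; origin at the centre of its underside, z up. May be absent.
- tile_c: teal glass tile, 60 (its x) x 70 (its y) x 8 thick, square-cut, about 80 g; origin at the centre of its underside, z up. May be absent.
- tile_d: teal glass tile, 60 (its x) x 70 (its y) x 8 thick, square-cut, about 80 g; origin at the centre of its underside, z up. May be absent.
- corner (a point): fixed edging jig: corner of its two aluminium fences, at deck height (30 above the bench). x runs along the end stop, away from the robot; y along the long fence, to the left; z up. All places below are in this frame. A seated tile has its 70 mm sides along x, origin at x = 35, overhanging the deck's far edge by 8; origins of a tight row lie at y = 30, 90, 150, 210.
- jig: the whole jig; axes as corner's; corner is at (-40, -120, 30) in it. Fences 12 above the deck and 24 thick; long fence 275 long from the corner, end stop 57. Level deck, black, from x = 0 to 62, y = 0 to 275 (corner's frame). Beyond it a plywood base 12 lower carries the rail; the polisher's axis runs along y at x = 121, z = 39.
- pad_centre (a point): centre of the polisher's round white felt pad, 90 across, facing the robot at x = 70.5, z = 39: it just brushes the overhanging edges of flush tiles and does not move them. Its y is 400 - 1000 x the carriage value.
- carriage (a joint): slide of the polisher on its rail, m: 0 = home at the left stop, 0.43 = far stop at the right; grows towards corner's -y. The pad is clear of the row below 0.12. About 4 N of friction; stays where it is left.
- paddle (a joint): paddle switch, rad: 0 = out (sprung, not running), 0.10 = fully squeezed against the grip. Hinged at its rear (left) end about the vertical. Takes about 3 to 8 N at paddle_grip; returns by itself. The lever blocks it mechanically until it is flipped forward.
- lever (a joint): red lock-off lever on the paddle, rad: 0 = back, locked; 1.3 = fully forward (the paddle is free above about 1). Turns about the vertical; forward is towards the polisher's head (corner's -y). Stays where it is left; about 1 to 1.5 N at its tip.
- paddle_grip (a point): middle of the ribbed part of the paddle's outer face, where it is squeezed. The paddle faces the robot (-x), is 26 high and 112 long, clear for 40 along y here. The grip behind it is a level bar along y, 42 in diameter; over both it measures 59 here when out, 54 when squeezed. The carriage plate lies 33 below the axis; free above.
- lever_tip (a point): free end of the red lever: a tab 17 high and 4.5 thick that stands out of the paddle towards the robot, 19 long from its pivot, which lies 3 behind the paddle's outer face. When locked it leans 0.45 rad back (to corner's +y) from square to the paddle, when free 0.85 rad forward (-y). It is pushed along y.
- head_end (a point): centre of the flat front (right, corner's -y) end of the polisher's aluminium gear head, 46 x 46, on the polisher's axis: a place to push the carriage home.
- spray_bottle: bystander, loose: blue spray bottle, 259 tall; origin under its middle
- solder_spool: bystander, loose: white spool of solder, 58 across; origin under its middle
- duct_tape: bystander, loose: grey roll of tape, 103 across, lying flat; origin under its middle
- g_clamp: bystander, loose: small brown G-clamp, 106 x 98, lying flat; origin under its middle
- marker: bystander, loose: black and white marker pen, 135 long; origin under its middle
Mind the look-alikes: they are no part of the job. Leave any orange look-alike of the tile_c alone.

How it is judged:
By the outcome, as a careful person would: the job done as asked, in the order asked, and still so for the second after the job is handed in, with the robot touching nothing.
Of tile_a, tile_b, tile_c, tile_d only 3 to 4 are there at a start; the rules pass over those that are not, and their reading is None.
At some moment in a run one of tile_a, tile_b, tile_c, tile_d may be knocked a few centimetres aside while the robot is not near it.
Once in a run the grip may slacken for a moment while it holds something.
It also fails if it takes over 210 s, if anything falls off the work surface, if the arm or the gripper's body presses on something with over 40 N, if the wrist force passes 120 N, or if a joint passes its speed limit or range.

## Robot

A 7-joint arm with a two-finger parallel gripper is mounted at the origin on a cart in front of the work surface, level with it; the furniture and walls round the work are solid. World frame = base frame: x ahead of the robot, y to its left, z up, the work surface at z = 0. Lengths are in mm, angles in rad, forces in N, time in s.
With the tool pointing down it reaches from about 425 to 875 mm from the base axis. Payload 4.7 kg.
Tool frame: the origin (TCP) lies at the very end of the fingers, on their centre line; the grasp point (between the pads) lies 19 mm behind it; z points along the fingers, y is the line along which they close (so a half turn about z gives the same grasp; the last joint's range is limited). The gripper opens to 87 mm and grips with 3 to 60 N. Pads are 19 mm wide; open, the fingers measure 117 mm over their backs; the gripper's body (75 mm by 190 mm) begins 51 mm behind the grasp point.
Start: joints at [-1.124, 0.321, -0.07, 1.45, 0.023, 1.371, -0.057], TCP at [272.648, 590.075, 222.587] pointing down, gripper open.
Joint ranges: [-2.86, 2.86], [-0.3, 2.09], [-1.38, 1.24], [0.06, 2.45], [-1.56, 4.7], [0.09, 2.05], [-2.69, 2.69]. Speed limits (rad/s): [2.57, 2.57, 3.14, 3.14, 3.14, 3.14, 3.14].

## Interface

Orientations are given as a unit quaternion [x, y, z, w].
In Python, from station import * gives the robot as it stands. The module is installed in compiled form; this text tells all that it offers.
- The arm moves only by the shell command python3 -m jog 'ROWS' [FORCE]. ROWS is JSON, a list of rows, each a list of 3 entries, a list of its own where there are three numbers: the shift along the tool's x, y, z in mm, then the turn about the tool's z in rad, then the finger opening in mm, from 0 to 87. In form: [[[x, y, z], roll, hand], ...]. A call has 1 to 20 rows; each row shifts and turns the commanded pose from where the row before left it, along the tool's axes as they then stand; what a row does not reach is not made up. A row lasts 1/12 s, in which the tool goes at most 41.7 mm and 7.16 degrees, less where a joint would pass 70% of its speed; a pose out of reach is approached as far as the arm can. A call with a gripper value outside its range is refused whole. The fingers move at their own pace and stop on an object; FORCE is the grip in N (left out, the last holds). Time passes only in rows, so rows that do not move let the fingers close. It gives the time, the measured TCP pose, the force, the opening and the grip force at its end, in the units of the state.
- get_obs(): the state, without advancing time (a new reading comes with each control period).
- get_image(name): name is "scene" or "top"; returns (picture, depth): 400x640x3 uint8, red, green, blue; 400x640 float32, mm along the optical axis (not along the pixel's ray), 0 where there is no reading.
- camera_params(name): a dict with "camera_matrix" (3x3 intrinsics, pixels), "world_from_camera" (4x4, takes a point from camera to world coordinates). Camera axes: x right, y up, looking along -z (the intrinsics and any distortion apply to the point x, -y, -z); pixel columns grow to the right and rows downward; lengths in mm; the calibration is good to about 2 mm. A picture is of the moment at which its call begins. camera_params takes no time and is no camera call.
- sign_off(): hands the job in; it is judged then, once.
The state is a dict: "time_s": time; "joint_positions": joint angles; "qd": joint speeds; "joint_torque": joint torques, N m; "eef_pos": TCP position; "eef_rot": TCP orientation; "force": force on the tool from outside, world axes, zero at the start; "moment": the same for the moment, N m; "opening": opening from 0.0 (shut) to 1.0 (fully open); "gripper_force": force on a finger pad.
Only numpy, scipy, OpenCV 4.12 (cv2) and the standard library are available. Lean on these libraries where they do the work, as an engineer would, in place of code of your own. Each camera call takes 0.05 s, during which the arm holds its last target. There are 200 camera calls.

## Working session

There is one attempt and no reset: what is moved stays moved. The work goes in short steps, Python scripts to look and compute and a shell command to move; the robot and the scene stay as the last step left them, time stands still between calls to the robot, and variables do not carry over. Pictures are saved under pics/ and viewed, at most 14 in all, crops included, and the job is handed in when it is done.

```bash
mkdir -p pics
cat > h.py <<'E'
from station import *
import numpy as np, cv2
def snap(n,f,crop=None,s=1):
    im,d=get_image(n); np.savez('last_'+n,im=im,d=d)
    save(im,f,crop,s); return im,d
def save(im,f,crop=None,s=1):
    if crop: x0,y0,x1,y1=crop; im=im[y0:y1,x0:x1]
    cv2.imwrite('pics/'+f,cv2.resize(im[...,::-1],None,fx=s,fy=s,interpolation=cv2.INTER_CUBIC))
def px(n,u,v,d=None,z=None):
    P=camera_params(n);K=np.array(P['camera_matrix']);T=np.array(P['world_from_camera'])
    r=np.array([(u-K[0,2])/K[0,0],-(v-K[1,2])/K[1,1],-1.])
    if z is None: return T[:3,:3]@(r*d)+T[:3,3]
    w=T[:3,:3]@r; return T[:3,3]+w*(z-T[2,3])/w[2]
def proj(n,p):
    P=camera_params(n);K=np.array(P['camera_matrix']);T=np.array(P['world_from_camera'])
    c=T[:3,:3].T@(np.array(p)-T[:3,3]); return K[0,2]+K[0,0]*c[0]/-c[2], K[1,2]+K[1,1]*c[1]/c[2]
E
python3 - <<'E'
from h import *
print(get_obs())
for n in('scene','top'):
    P=camera_params(n);print(n,{k:np.round(v,3).tolist() if not isinstance(v,str) else v for k,v in P.items()})
    snap(n,n+'0.png',None,1.25)
E
```

```text
{'time_s': 0.0, 'joint_positions': array([-1.12388117,  0.3218044 , -0.07008321,  1.45171897,  0.02258813,
        1.37079394, -0.05687076]), 'qd': array([-7.88710211e-04, -1.02720287e-03, -1.37346016e-03, -2.30045392e-03,
       -1.16783250e-03,  1.80734252e-03,  5.10737954e-05]), 'joint_torque': array([ 6.51388964e-04, -4.91282952e+01, -4.03383784e-01, -3.12533498e+01,
       -6.38823118e-02,  4.36074135e-02,  1.99848596e-04]), 'eef_pos': array([272.43038495, 589.52150269, 221.45150809]), 'eef_rot': array([ 2.14694461e-01,  9.76680782e-01, -9.54924053e-04, -1.63987701e-04]), 'force': array([-0.1976773 ,  0.2874974 , -0.19870122]), 'moment': array([ 0.0234646 ,  0.00211006, -0.02595691]), 'gripper_force': 0.0, 'opening': 1.000386645049357}
scene {'camera_matrix': [[421.528, 0.0, 326.218], [0.0, 421.528, 204.789], [0.0, 0.0, 1.0]], 'world_from_camera': [[0.816, 0.395, -0.423, -74.033], [-0.579, 0.564, -0.589, -859.344], [0.006, 0.725, 0.688, 1099.071], [0.0, 0.0, 0.0, 1.0]]}
top {'camera_matrix': [[381.824, 0.0, 314.292], [0.0, 381.824, 195.072], [0.0, 0.0, 1.0]], 'world_from_camera': [[-0.021, 0.995, -0.093, 444.492], [-1.0, -0.021, 0.008, 30.102], [0.006, 0.093, 0.996, 1106.301], [0.0, 0.0, 0.0, 1.0]]}
```

View pics/scene0.png

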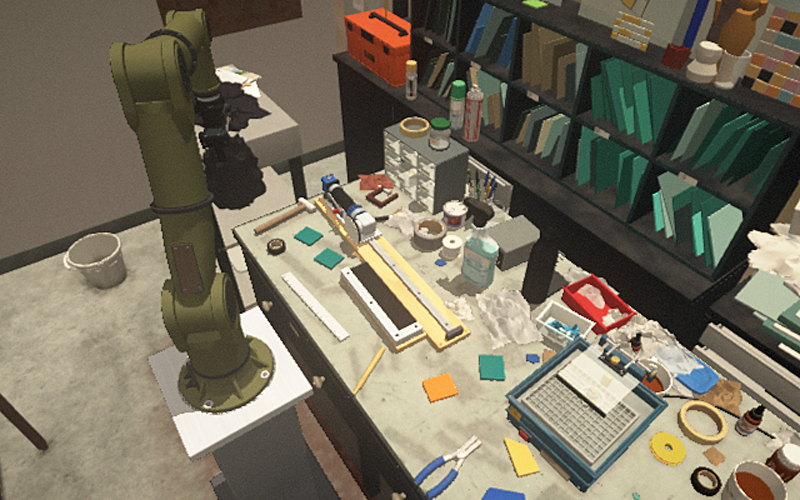

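View pics/top0.png

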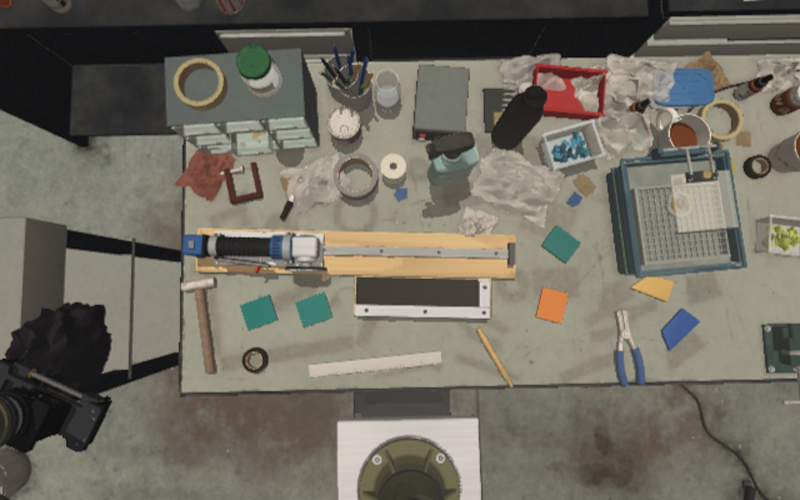

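The scene shows three loose teal tiles, at top view (258,312), (313,309) and (560,244) in the enlarged picture. The orange look-alike is at (551,305), the empty jig at (425,297), and the polisher is home at (260,247).

Run:
```python
from h import *
D=np.load('last_top.npz');im,d=D['im'],D['d']
save(im,'c1.png',(140,175,300,275),5); save(im,'c2.png',(270,175,430,275),5)
hsv=cv2.cvtColor(im,cv2.COLOR_RGB2HSV)
m=cv2.inRange(hsv,(75,90,40),(97,255,255));m[:150]=0
n,l,s,c=cv2.connectedComponentsWithStats(m)
for i in range(1,n):
    if s[i,4]<150: continue
    ys,xs=np.where(l==i)
    W=np.array([px('top',u,v,z=8)[:2] for u,v in zip(xs,ys)],np.float32)
    r=cv2.minAreaRect(W); print(c[i],s[i,4],r,np.median(d[l==i]),px('top',*c[i],d=np.median(d[l==i])))
```

```text
[448.34698276 194.79310345] 464 ((539.9028930664062, -366.2735290527344), (67.63536834716797, 57.60749816894531), 51.7360954284668) 1104.0591 [ 539.72962166 -365.87473884    9.33514156]
[250.66462168 247.49488753] 489 ((400.7808532714844, 206.02914428710938), (58.130592346191406, 67.28506469726562), 18.290813446044922) 1087.1921 [400.86313041 206.00894142   8.92062485]
[206.53707415 249.63927856] 499 ((397.56878662109375, 331.6742858886719), (58.40464401245117, 67.79800415039062), 18.52909278869629) 1085.9341 [397.51049187 331.40268977   8.90965484]
```

View pics/c1.png

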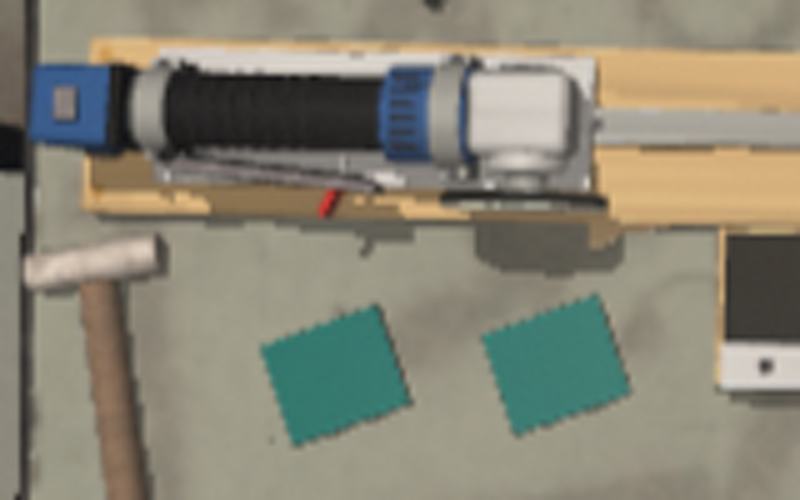

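View pics/c2.png

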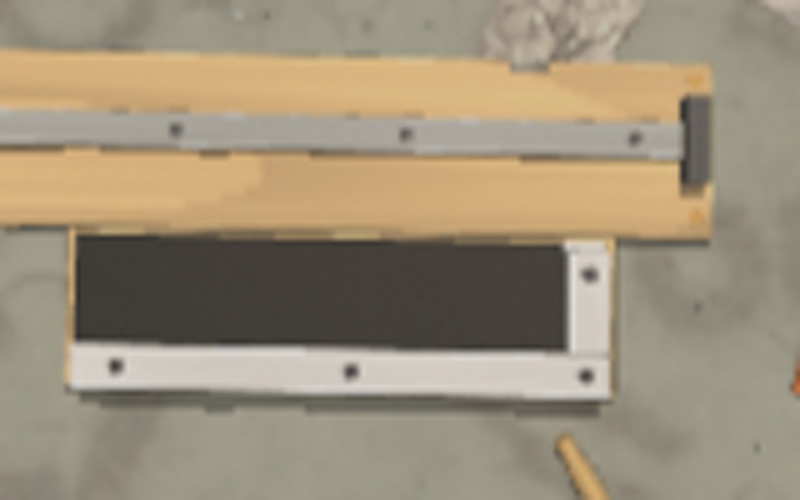

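```bash
cat >> h.py <<'E'
def yaw(o=None):
    q=(o or get_obs())['eef_rot']; 
    from scipy.spatial.transform import Rotation as R
    return R.from_quat(q).as_matrix()
def go(p,ydeg=None):
    "print shift to reach world p with tool-y axis along world angle ydeg (mod 180)"
    o=get_obs();M=yaw(o);p=np.array(p,float)
    cur=np.degrees(np.arctan2(M[1,1],M[0,1]))
    roll=0
    if ydeg is not None:
        roll=-((ydeg-cur+90)%180-90)
    r=np.radians(roll); Rz=np.array([[np.cos(r),-np.sin(r),0],[np.sin(r),np.cos(r),0],[0,0,1]])
    s=(M@Rz).T@(p-o['eef_pos'])
    print('t',round(o['time_s'],1),'cur',o['eef_pos'].round(1),'ydeg',cur.round(1),'roll rad',r.round(3),'n>=',abs(roll)/7.1,'shift after roll',s.round(1),'j7',o['joint_positions'][6].round(2))
E
python3 - <<'E'
from h import *
D=np.load('last_top.npz');im,d=D['im'],D['d']
g=im.max(2); m=((g<85)*255).astype(np.uint8); k=np.zeros_like(m);k[215:250,280:390]=m[215:250,280:390]
n,l,s,c=cv2.connectedComponentsWithStats(k);i=1+s[1:,4].argmax()
print(s[i],np.median(d[l==i]),px('top',*c[i],d=np.median(d[l==i])))
ys,xs=np.where(l==i);W=np.array([px('top',u,v,z=30)[:2] for u,v in zip(xs,ys)],np.float32)
r=cv2.minAreaRect(W);print(r,cv2.boxPoints(r))
for u,v in [(568,352),(76,343),(76,236),(565,243)]: print(px('top',270+u/5,175+v/5,z=30).round(1))
# fence top heights / rail end
for u,v,z in [(68,388,42),(610,398,42),(612,350,42),(710,240,18),(710,65,18)]: print(u,v,px('top',270+u/5,175+v/5,z=z).round(1),d[int(175+v/5)-2,int(270+u/5)-3])
# lever, pad
for u,v,z in [(322,215,69),(340,190,69),(525,205,69),(445,195,69),(605,200,69)]: print('L',px('top',140+u/5,175+v/5,z=z).round(1),px('top',140+u/5,175+v/5,d=d[int(175+v/5),int(140+u/5)]).round(1))
E
```

```text
[ 285  222   98   23 2053] 1070.0557 [436.53685159 -29.70658451  31.27149987]Traceback (most recent call last):
  File "<stdin>", line 6, in <module>
  File "h.py", line 10, in px
    P=camera_params(n);K=np.array(P['camera_matrix']);T=np.array(P['world_from_camera'])
ValueError: time passes only in moves, steps and waits
```

```bash
sed -i '2a _cp=camera_params\n_C={}\ndef camera_params(n):\n    if n not in _C: _C[n]=_cp(n)\n    return _C[n]' h.py
python3 - <<'E'
from h import *
D=np.load('last_top.npz');im,d=D['im'],D['d']
g=im.max(2); m=((g<85)*255).astype(np.uint8); k=np.zeros_like(m);k[215:250,280:390]=m[215:250,280:390]
n,l,s,c=cv2.connectedComponentsWithStats(k);i=1+s[1:,4].argmax()
ys,xs=np.where(l==i);W=np.array([px('top',u,v,z=30)[:2] for u,v in zip(xs,ys)],np.float32)
r=cv2.minAreaRect(W);print(r,cv2.boxPoints(r))
for u,v in [(568,352),(76,343),(76,236),(565,243)]: print(px('top',270+u/5,175+v/5,z=30).round(1))
for u,v,z in [(68,388,42),(610,398,42),(612,350,42),(710,240,18),(710,65,18)]: print(u,v,px('top',270+u/5,175+v/5,z=z).round(1),d[int(175+v/5)-2,int(270+u/5)-3])
for u,v,z in [(322,215,69),(340,190,69),(525,205,69),(445,195,69),(605,200,69)]: print('L',px('top',140+u/5,175+v/5,z=z).round(1),px('top',140+u/5,175+v/5,d=d[int(175+v/5),int(140+u/5)]).round(1))
go([397.5,331.5,120],-161.5)
E
```

```text
((436.707275390625, -29.639999389648438), (272.87799072265625, 58.66665267944336), 87.58672332763672) [[ 401.6549  -164.72284]
 [ 460.26953 -167.19312]
 [ 471.75964  105.44284]
 [ 413.14502  107.91312]]
[ 399.5 -169.1   30. ]
[410.4 106.1  30. ]
[470.1 105.2  30. ]
[ 460.4 -169.8   30. ]
68 388 [386.3 110.   42. ] 1094.4678
610 398 [ 374.3 -189.2   42. ] 1055.8435
612 350 [ 400.6 -191.3   42. ] 1052.1183
710 240 [ 460.5 -254.7   18. ] 1086.8098
710 65 [ 560.7 -259.2   18. ] 1112.6477
L [485.2 321.1  69. ] [484.9 318.9  77. ]
L [498.5 311.4  69. ] [498.3 310.3  73.3]
L [488.3 211.2  69. ] [486.6 204.1 109.6]
L [494.6 254.6  69. ] [493.4 248.9  95.2]
L [490.1 167.9  69. ] [489.8 167.   75.3]
t 0.1 cur [272.5 589.6 221.6] ydeg 65.2 roll rad 0.815 n>= 6.577848684274176 shift after roll [-284.3   36.8  101.9] j7 -0.06
```

```bash
python3 -m jog '[[[0,0,15],0.1165,87],[[0,0,15],0.1165,87],[[0,0,15],0.1165,87],[[0,0,15],0.1165,87],[[0,0,15],0.1165,87],[[0,0,15],0.1165,87],[[0,0,15],0.1165,87]]'; python3 -c "
from h import *
go([400.8,206,60],18.4)"
```

```text
time_s: 0.68
eef_pos: [272.5, 589.7, 116.3]
eef_rot: [0.587, 0.81, -0.0, 0.0]
force: [0.3, -0.5, 0.3]
opening: 0.996
gripper_force: 0.0
t 0.7 cur [272.5 589.7 116.3] ydeg 18.1 roll rad -0.004 n>= 0.035717679571193206 shift after roll [-404.5    0.7   56.6] j7 -0.85
```

```bash
python3 -m jog '[[[-33.7,0,0],0,87],[[-33.7,0,0],0,87],[[-33.7,0,0],0,87],[[-33.7,0,0],0,87],[[-33.7,0,0],0,87],[[-33.7,0,0],0,87],[[-33.7,0,0],0,87],[[-33.7,0,0],0,87],[[-33.7,0,0],0,87],[[-33.7,0,0],0,87],[[-33.7,0,0],0,87],[[-33.7,0,0],0,87],[[0,0,28],0,87],[[0,0,28],0,87],[[0,0,0],0,87]]'
python3 - <<'E'
from h import *
go([400.8,206,3],18.4)
snap('top','t1.png',(170,180,330,300),4)
E
```

```text
time_s: 1.93
eef_pos: [397.4, 203.7, 57.3]
eef_rot: [0.585, 0.811, -0.004, -0.001]
force: [-1.5, -0.0, -1.9]
opening: 1.0
gripper_force: 0.0
t 1.9 cur [397.4 203.7  57.3] ydeg 18.4 roll rad -0.0 n>= 0.001579697946145326 shift after roll [ 1.3  4.4 54.3] j7 -0.2
```

View pics/t1.png

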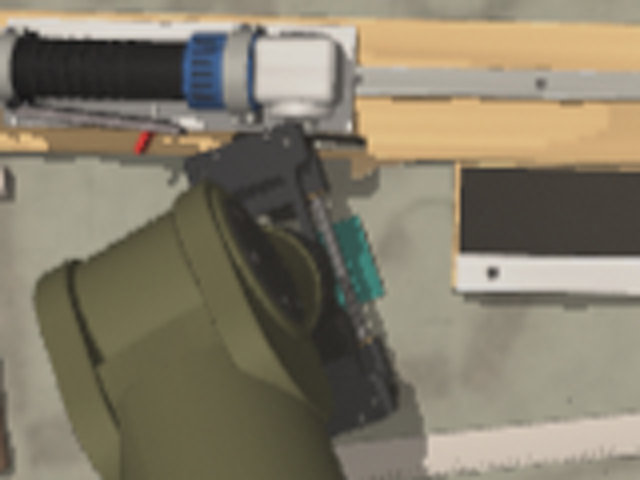

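The body would hit the felt pad if I gripped across the 60 mm sides here, so I turn 90° and grip across the 70 mm sides.

```bash
python3 -m jog '[[[0,0,-20],0,87],[[0,0,0],0.1208,87],[[0,0,0],0.1208,87],[[0,0,0],0.1208,87],[[0,0,0],0.1208,87],[[0,0,0],0.1208,87],[[0,0,0],0.1208,87],[[0,0,0],0.1208,87],[[0,0,0],0.1208,87],[[0,0,0],0.1208,87],[[0,0,0],0.1208,87],[[0,0,0],0.1208,87],[[0,0,0],0.1208,87],[[0,0,0],0.1208,87],[[0,0,0],0,87]]'
python3 - <<'E'
from h import *
go([400.8,206,3],108.4)
snap('top','t2.png',(170,180,330,300),4)
E
```

```text
time_s: 3.23
eef_pos: [401.5, 207.5, 83.2]
eef_rot: [0.987, 0.16, 0.001, -0.0]
force: [-0.6, -0.3, 0.0]
opening: 0.998
gripper_force: 0.0
t 3.2 cur [401.5 207.5  83.2] ydeg -71.6 roll rad -0.0 n>= 0.0014731323424369512 shift after roll [-1.3  1.2 80.2] j7 -1.78
```

View pics/t2.png

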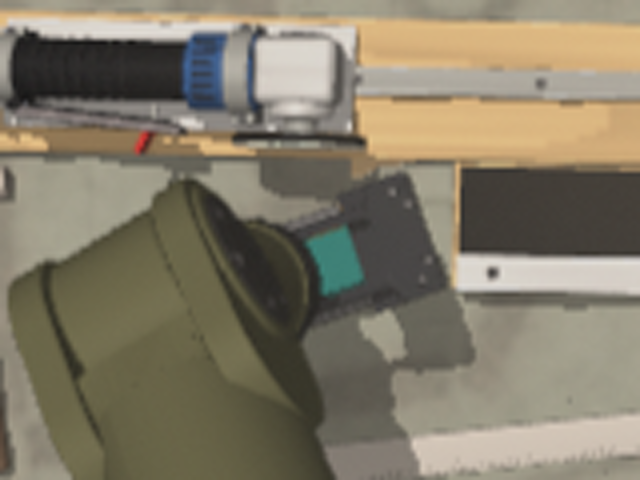

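```bash
python3 -m jog '[[[-1,1,30],0,87],[[0,0,25],0,87],[[0,0,15],0,87],[[0,0,10],0,87],[[0,0,0],0,87],[[0,0,0],0,60],[[0,0,0],0,60],[[0,0,0],0,60],[[0,0,0],0,60],[[0,0,0],0,60],[[0,0,0],0,60]]' 25; python3 -m jog '[[[0,0,0],0,60],[[0,0,-5],0,60],[[0,0,-10],0,60],[[0,0,-15],0,60],[[0,0,-30],0,60],[[0,0,-30],0,60]]'
```

```text
time_s: 4.2
eef_pos: [400.6, 205.9, 2.2]
eef_rot: [0.987, 0.161, 0.001, -0.0]
force: [0.1, 0.9, 3.5]
opening: 0.799
gripper_force: 25.0
time_s: 4.7
eef_pos: [399.1, 204.1, 92.1]
eef_rot: [0.987, 0.161, -0.001, 0.001]
force: [0.4, 0.0, -0.4]
opening: 0.798
gripper_force: 25.0
```

```bash
cat >> h.py <<'E'
A=np.radians(-2.35);C=np.array([400.,-168.5,30.])
ex=np.array([np.cos(A),np.sin(A),0]);ey=np.array([-np.sin(A),np.cos(A),0])
def J(x,y,z): return C+x*ex+y*ey+np.array([0,0,z])
def jinv(p): p=np.asarray(p)-C; return np.round([p@ex,p@ey,p[2]],1)
E
python3 -m jog '[[[0,0,0],-0.121,60],[[0,0,0],-0.121,60],[[0,0,0],-0.121,60],[[0,0,0],-0.121,60],[[0,0,0],-0.121,60],[[0,0,0],-0.121,60],[[0,0,0],-0.121,60],[[0,0,0],-0.121,60],[[0,0,0],-0.121,60],[[0,0,0],-0.121,60],[[0,0,0],0,60]]'; python3 -c "
from h import *
go(J(56,33,15),-2.35)"
```

```text
time_s: 5.62
eef_pos: [400.0, 204.9, 91.9]
eef_rot: [0.719, 0.695, -0.0, 0.0]
force: [-0.2, -0.3, -0.8]
opening: 0.796
gripper_force: 25.0
t 5.6 cur [400.  204.9  91.9] ydeg -2.0 roll rad 0.006 n>= 0.04740410436809039 shift after roll [-340.    71.3   47. ] j7 -0.57
```

```bash
python3 -m jog '[[[-34,7.1,0],0.006,60],[[-34,7.1,0],0,60],[[-34,7.1,0],0,60],[[-34,7.1,0],0,60],[[-34,7.1,0],0,60],[[-34,7.1,0],0,60],[[-34,7.1,0],0,60],[[-34,7.1,0],0,60],[[-34,7.1,0],0,60],[[-34,7.1,0],0,60],[[0,0,20],0,60],[[0,0,17],0,60],[[0,0,0],0,60],[[0,0,0],0,60]]'; python3 -c "
from h import *
go(J(56,33,3.5),-2.35)
snap('top','t3.png',(270,175,430,275),5)"
```

```text
time_s: 6.78
eef_pos: [455.4, -137.4, 54.2]
eef_rot: [0.723, 0.691, -0.001, -0.001]
force: [0.6, -0.2, -0.8]
opening: 0.798
gripper_force: 25.0
t 6.8 cur [ 455.4 -137.4   54.2] ydeg -2.7 roll rad -0.005 n>= 0.04368187218597767 shift after roll [-0.3  2.  20.7] j7 0.29
```

View pics/t3.png

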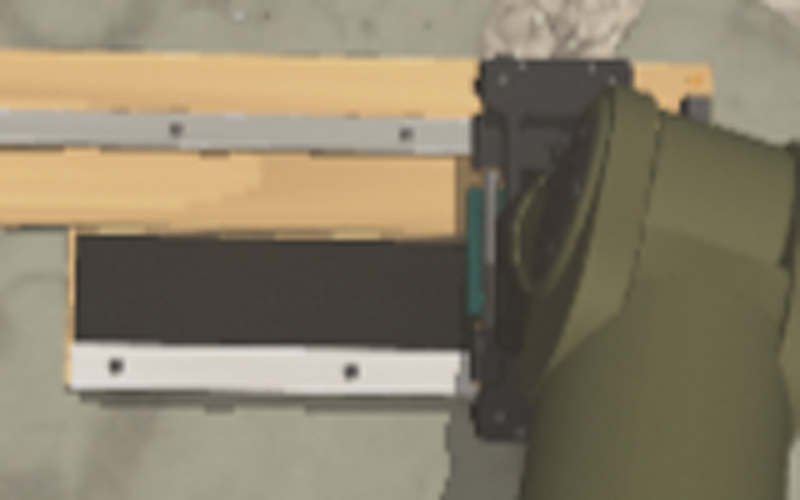

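```bash
python3 -m jog '[[[0,2,10],0,60],[[0,0,8],0,60],[[0,0,3],0,60],[[0,0,0],0,60],[[0,0,0],0,60]]'; python3 -m jog '[[[0,0,0],0,76],[[0,0,0],0,76],[[0,0,0],0,76],[[0,0,-8],0,76],[[0,0,-15],0,76],[[0,0,-20],0,76],[[0,0,-20],0,76],[[0,0,0],0,50]]'; python3 -c "
from h import *
go(J(100,31,10),87.65)"
```

```text
time_s: 7.25
eef_pos: [461.0, -137.3, 35.7]
eef_rot: [0.722, 0.692, 0.002, 0.001]
force: [-2.1, 2.1, 15.8]
opening: 0.8
gripper_force: 25.0
time_s: 7.92
eef_pos: [460.8, -138.2, 100.1]
eef_rot: [0.723, 0.691, 0.002, 0.002]
force: [0.9, -0.7, 0.3]
opening: 0.846
gripper_force: 0.0
t 7.9 cur [ 460.8 -138.2  100.1] ydeg -2.5 roll rad 1.568 n>= 12.649950532154259 shift after roll [40.2  1.8 60.3] j7 0.24
```

```bash
cat >> h.py <<'E'
def tiles(f=None,crop=None,s=5):
    im,d=get_image('top'); np.savez('last_top',im=im,d=d)
    if f: save(im,f,crop,s)
    hsv=cv2.cvtColor(im,cv2.COLOR_RGB2HSV)
    m=cv2.inRange(hsv,(75,90,40),(97,255,255));m[:150]=0
    n,l,st,c=cv2.connectedComponentsWithStats(m)
    for i in range(1,n):
        if st[i,4]<60: continue
        ys,xs=np.where(l==i); p=px('top',*c[i],d=np.median(d[l==i])); z=38 if p[2]>22 else 8
        W=np.array([px('top',u,v,z=z)[:2] for u,v in zip(xs,ys)],np.float32)
        r=cv2.minAreaRect(W)
        W3=np.c_[W,np.full(len(W),z)]-C
        print('area',st[i,4],'ctr',np.round(r[0],1),'size',np.round(r[1],1),'ang',round(r[2],1),'depthz',p[2].round(1),'| jig ctr',jinv([*r[0],z]),'jx',(W3@ex).min().round(1),(W3@ex).max().round(1),'jy',(W3@ey).min().round(1),(W3@ey).max().round(1))
    return im,d
E
python3 - <<'E'
from h import *
im,d=tiles()
for x,y in [(121,230),(121,180),(121,100),(100,100),(110,180),(105,180),(-10,100)]:
    u,v=proj('top',J(x,y,-5)); print(x,y,px('top',u,v,d=d[int(round(v)),int(round(u))]).round(1))
E
```

```text
area 432 ctr [ 540.2 -366.4] size [67.8 57.6] ang 51.9 depthz 9.7 | jig ctr [ 148.2 -192.   -22. ] jx 106.9 188.0 jy -234.5 -150.3
area 499 ctr [397.6 331.7] size [58.4 67.8] ang 18.5 depthz 8.6 | jig ctr [-22.9 499.7 -22. ] jx -61.0 13.2 jy 457.9 538.9
121 230 [529.9  56.2  30.6]
121 180 [528.1   6.4  26.7]
121 100 [524.8 -73.2  28.3]
100 100 [504.3 -73.1  20.4]
110 180 [517.4   6.8  23.1]
105 180 [512.7   6.9  18.2]
-10 100 [395.1 -66.3  45.8]
```

```bash
python3 -m jog '[[[0,28,0],0,0],[[0,28,0],0,0],[[0,0,10],0,0],[[0,0,0],0,0],[[0,0,0],0,0],[[0,0,0],0,0]]' 10
python3 - <<'E'
from h import *
go(J(116,31,4),-2.35);print(jinv(get_obs()['eef_pos']))
snap('scene','t4.png',(250,190,410,310),5)
E
```

```text
time_s: 8.47
eef_pos: [512.8, -140.2, 85.9]
eef_rot: [0.723, 0.691, -0.001, -0.001]
force: [-0.1, -0.7, -0.0]
opening: 0.383
gripper_force: 0.0
t 8.5 cur [ 512.8 -140.2   85.9] ydeg -2.6 roll rad -0.004 n>= 0.02927940363218435 shift after roll [-1.9  4.5 51.9] j7 0.32
[111.6  32.9  55.9]
```

View pics/t4.png

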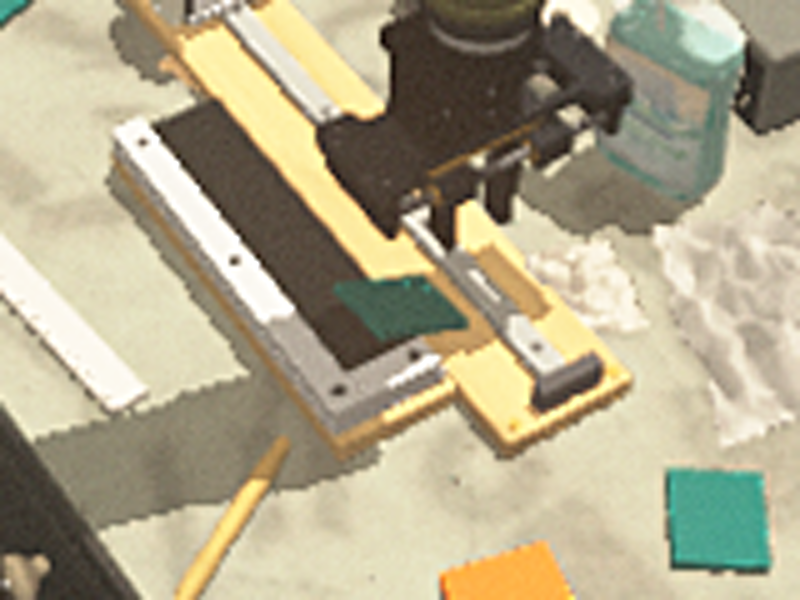

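Run:
```python
from h import *
D=np.load('last_scene.npz');d=D['d']
for z in(38,42,50):
  print(z,[jinv(px('scene',250+u/5,190+v/5,z=z))[:2].tolist() for u,v in [(335,285),(380,340),(467,325),(415,277)]])
for u,v in [(350,290),(385,330),(450,323),(410,285),(400,305),(400,357),(200,220),(260,170)]: print(u,v,jinv(px('scene',250+u/5,190+v/5,d=d[int(190+v/5),int(250+u/5)])))
# known fence points for calibration
for u,v,z in [(345,368,0),(437,357,12),(158,120,0),(350,355,12)]: print('cal',jinv(px('scene',250+u/5,190+v/5,z=30+z)))
```

```text
38 [[32.7, 70.7], [32.3, 15.5], [86.7, -4.6], [81.1, 47.9]]
42 [[30.9, 67.7], [30.5, 12.7], [84.7, -7.3], [79.1, 45.0]]
50 [[27.3, 61.8], [26.9, 7.3], [80.7, -12.6], [75.1, 39.3]]
350 290 [34.  54.1 18.4]
385 330 [29.5  5.5 30. ]
450 323 [76.9  0.7 11. ]
410 285 [74.6 44.1  7.6]
400 305 [53.6 24.5 20.2]
400 357 [34.8 -4.2  9.5]
200 220 [-15.8 165.5  13. ]
260 170 [ 48.8 195.7  -0.8]
cal [ 4.5 13.7  0. ]
cal [ 53.6 -18.6  12. ]
cal [ 12.1 277.5   0. ]
cal [ 7.7 12.8 12. ]
```

```bash
python3 -m jog '[[[0,0,-20],0,0],[[35,0,-15],0,0],[[35,0,0],0,0],[[35,0,0],0,0],[[35,0,0],0,0],[[35,0,0],0,0],[[0,0,0],0,0]]' >/dev/null
python3 - <<'E'
from h import *
im,d=tiles()
im2,d2=get_image('scene'); np.savez('last_scene',im=im2,d=d2)
a=cv2.resize(im[205:265,340:410],None,fx=5.7,fy=5.7,interpolation=2); b=cv2.resize(im2[235:285,290:350],None,fx=6.6,fy=6.6,interpolation=2)
h=min(a.shape[0],b.shape[0]); save(np.hstack([a[:h],b[:h]]),'t5.png')
for u in range(362,392,4): print(u,[ (jinv(px('top',u,v,d=d[v,u])).tolist()) for v in (222,228,234,240)])
E
```

```text
area 463 ctr [ 539.8 -366.3] size [67.5 57.5] ang 52.0 depthz 9.4 | jig ctr [ 147.8 -191.9  -22. ] jx 106.9 187.9 jy -234.5 -150.3
area 465 ctr [ 462.6 -137.7] size [56.1 61.8] ang 88.1 depthz 44.3 | jig ctr [61.3 33.4  8. ] jx 30.2 92.2 jy 5.4 61.4
area 500 ctr [397.6 331.6] size [58.4 67.8] ang 18.8 depthz 8.7 | jig ctr [-22.9 499.5 -22. ] jx -61.0 16.0 jy 457.9 538.9
362 [[63.6, 61.0, 4.8], [46.7, 62.3, 15.5], [30.2, 62.5, 18.5], [13.4, 60.0, 0.1]]
366 [[63.7, 50.3, 8.6], [46.9, 51.5, 17.7], [30.5, 52.3, 24.4], [13.7, 49.5, 5.2]]
370 [[63.9, 39.2, 9.2], [47.1, 40.7, 19.6], [30.7, 41.4, 25.0], [13.8, 37.1, -2.7]]
374 [[63.9, 29.4, 17.5], [47.3, 29.7, 20.1], [30.9, 30.9, 27.9], [14.0, 26.2, -0.9]]
378 [[64.3, 17.7, 13.6], [47.6, 18.7, 20.1], [31.1, 19.5, 25.3], [14.4, 15.9, 4.7]]
382 [[64.4, 6.7, 14.8], [47.7, 8.8, 26.4], [31.4, 9.3, 29.3], [14.5, 4.5, 3.4]]
386 [[65.4, -9.7, -12.9], [48.1, -4.6, 13.7], [31.5, -4.3, 15.5], [15.0, -4.9, 12.6]]
390 [[65.6, -21.3, -13.6], [48.3, -15.9, 12.9], [31.7, -15.7, 14.1], [15.2, -15.3, 16.0]]
```

View pics/t5.png

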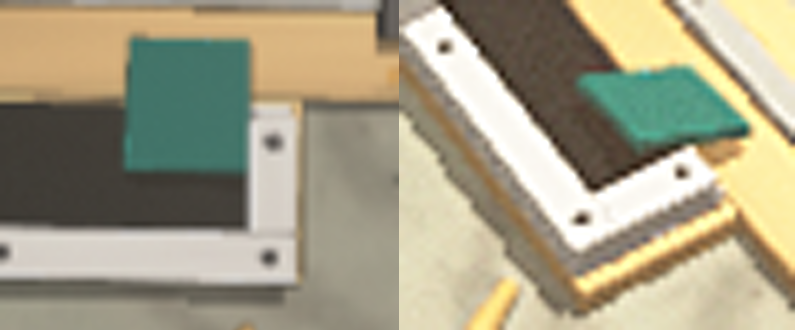

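The tile tipped over the deck's far edge: in the top view it lies at (187,105) of the crop, with its near edge raised. I will grip it across its 60 mm sides and lay it again.

```bash
python3 -m jog '[[[0,0,0],0.1207,87],[[0,0,0],0.1207,87],[[0,0,0],0.1207,87],[[0,0,0],0.1207,87],[[0,0,0],0.1207,87],[[0,0,0],0.1207,87],[[0,0,0],0.1207,87],[[0,0,0],0.1207,87],[[0,0,0],0.1207,87],[[0,0,0],0.1207,87],[[0,0,0],0.1207,87],[[0,0,0],0.1207,87],[[0,0,0],0.1207,87],[[0,0,0],0,87]]'; python3 -c "
from h import *
go(J(42,33,14.5),87.65)"
```

```text
time_s: 10.37
eef_pos: [521.8, 32.7, 121.8]
eef_rot: [1.0, -0.024, 0.0, -0.0]
force: [-1.2, 0.6, 0.4]
opening: 0.954
gripper_force: 0.0
t 10.4 cur [521.8  32.7 121.8] ydeg -92.8 roll rad -0.007 n>= 0.057911166056174794 shift after roll [-71.4 173.1  77.3] j7 -1.63
```

```bash
python3 -m jog '[[[-14.3,34.6,0],-0.007,87],[[-14.3,34.6,0],0,87],[[-14.3,34.6,0],0,87],[[-14.3,34.6,0],0,87],[[-14.3,34.6,0],0,87],[[0,0,25],0,87],[[0,0,25],0,87],[[0,0,20],0,87],[[0,0,0],0,87],[[0,0,0],0,87]]';  python3 -c "
from h import *
go(J(42,33,14.5),87.65);print(get_obs()['force'])"
```

```text
time_s: 11.2
eef_pos: [443.0, -136.5, 51.2]
eef_rot: [1.0, -0.018, -0.001, 0.0]
force: [0.1, -0.7, 0.4]
opening: 0.997
gripper_force: 0.0
t 11.2 cur [ 443.  -136.5   51.2] ydeg -92.0 roll rad 0.006 n>= 0.04844907898610044 shift after roll [0.4 0.8 6.7] j7 -1.25
[ 0.10869456 -0.70119507  0.44751332]
```

```bash
python3 -m jog '[[[0,1,5],0.006,87],[[0,0,1.5],0,87],[[0,0,0],0,87],[[0,0,0],0,50],[[0,0,0],0,50],[[0,0,0],0,50],[[0,0,0],0,50],[[0,0,0],0,50],[[0,0,0],0,50]]' 30; python3 -m jog '[[[0,0,0],0,50],[[0,0,-8],0,50],[[0,0,-8],0,50],[[0,0,-8],0,50],[[0,-15,0],0,50],[[0,-15,0],0,50],[[0,0,0],0,50]]';  python3 - <<'E'
from h import *
go(J(42,70,15),87.65)
snap('scene','t6.png',(250,190,410,310),5)
E
```

```text
time_s: 11.95
eef_pos: [444.4, -136.5, 45.1]
eef_rot: [1.0, -0.021, 0.0, 0.0]
force: [-0.1, -0.8, -0.6]
opening: 0.668
gripper_force: 29.9
time_s: 12.53
eef_pos: [446.1, -103.7, 69.9]
eef_rot: [1.0, -0.019, 0.001, -0.001]
force: [-0.7, 0.2, -1.1]
opening: 0.665
gripper_force: 29.9
t 12.5 cur [ 446.1 -103.7   69.9] ydeg -92.2 roll rad 0.003 n>= 0.025759588896253457 shift after roll [-1.4 -3.3 24.9] j7 -1.38
```

View pics/t6.png

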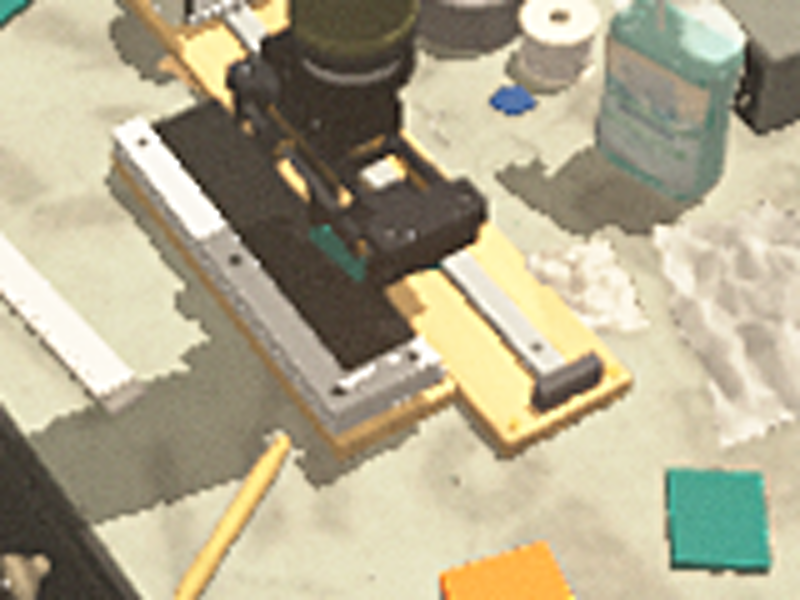

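```bash
python3 -m jog '[[[-13,0,0],0.003,50],[[-12,-3,0],0,50],[[0,0,12],0,50],[[0,0,8],0,50],[[0,0,5],0,50],[[0,0,3],0,50],[[0,0,0],0,50]]'; python3 -m jog '[[[0,0,4],0,50],[[0,0,2],0,50],[[0,0,0],0,50]]';  python3 - <<'E'
from h import *
print(jinv(get_obs()['eef_pos']));im,d=tiles()
E
```

```text
time_s: 13.17
eef_pos: [420.8, -103.3, 40.9]
eef_rot: [1.0, -0.023, -0.0, 0.001]
force: [-1.8, -0.8, 3.9]
opening: 0.672
gripper_force: 30.0
time_s: 13.42
eef_pos: [421.1, -103.1, 35.7]
eef_rot: [1.0, -0.022, -0.0, 0.0]
force: [-3.4, -1.7, 8.4]
opening: 0.678
gripper_force: 30.0
[18.4 66.2  5.7]
area 464 ctr [ 539.9 -366.3] size [67.6 57.6] ang 51.7 depthz 9.6 | jig ctr [ 147.9 -191.9  -22. ] jx 106.9 188.0 jy -234.5 -150.3
area 499 ctr [397.6 331.7] size [58.4 67.8] ang 18.5 depthz 8.7 | jig ctr [-22.9 499.7 -22. ] jx -61.0 13.2 jy 457.9 538.9
```

```bash
python3 -m jog '[[[0,0,2],0,50],[[-2,0,0],0,50],[[-2,0,0],0,50],[[-2,0,0],0,50],[[0,0,0],0,50]]';  python3 -m jog '[[[0,0,0],0,80],[[0,0,0],0,87],[[0,0,0],0,87],[[0,0,0],0,87],[[0,0,-20],0,87],[[0,0,-30],0,87],[[0,0,-30],0,87],[[0,-40,0],0,0],[[0,-40,0],0,0],[[0,-40,0],0,0],[[0,-40,0],0,0],[[0,0,0],0,0],[[0,0,0],0,0]]';  python3 - <<'E'
from h import *
print(jinv(get_obs()['eef_pos']));im,d=tiles()
E
```

```text
time_s: 13.88
eef_pos: [417.3, -102.7, 34.4]
eef_rot: [1.0, -0.022, 0.003, 0.0]
force: [2.5, -1.3, 6.8]
opening: 0.681
gripper_force: 30.0
time_s: 14.97
eef_pos: [421.0, 59.3, 112.6]
eef_rot: [1.0, -0.019, -0.001, 0.001]
force: [-0.5, -1.0, 0.3]
opening: 0.633
gripper_force: 0.0
[ 11.6 228.5  82.6]
area 463 ctr [ 539.8 -366.3] size [67.5 57.5] ang 52.0 depthz 9.5 | jig ctr [ 147.8 -191.9  -22. ] jx 106.9 187.9 jy -234.5 -150.3
area 498 ctr [ 438.2 -106.1] size [55.9 66.8] ang 88.3 depthz 39.3 | jig ctr [35.6 63.9  8. ] jx 1.9 69.0 jy 35.9 92.2
area 500 ctr [397.6 331.6] size [58.4 67.8] ang 18.8 depthz 8.7 | jig ctr [-22.9 499.5 -22. ] jx -61.0 16.0 jy 457.9 538.9
```

```bash
python3 -c "
from h import *
go(J(33,118,4),87.65)"
```

```text
t 15.0 cur [421.1  57.6 112.6] ydeg -92.4 roll rad -0.001 n>= 0.010267128441172082 shift after roll [ 21.2 108.6  78.7] j7 -1.88
```

```bash
python3 -m jog '[[[7,36,0],0,0],[[7,36,0],0,0],[[7,36,0],0,0],[[0,0,30],0,0],[[0,0,28],0,0],[[0,0,15],0,0],[[0,0,5],0,0],[[0,0,0],0,0],[[0,0,0],0,0]]'; python3 -c "
from h import *
print(jinv(get_obs()['eef_pos']));go(J(33,75,3.5),87.65)"
```

```text
time_s: 15.77
eef_pos: [438.1, -52.1, 35.5]
eef_rot: [1.0, -0.023, 0.0, 0.0]
force: [0.7, 0.3, 0.6]
opening: 0.006
gripper_force: 0.0
[ 33.2 117.9   5.5]
t 15.8 cur [438.1 -52.1  35.5] ydeg -92.6 roll rad -0.005 n>= 0.03761673676676701 shift after roll [-0.2 42.9  2.1] j7 -1.49
```

```bash
python3 -m jog '[[[0,4,1],-0.005,0],[[0,5,0],0,0],[[0,5,0],0,0],[[0,5,0],0,0],[[0,5,0],0,0],[[0,5,0],0,0],[[0,5,0],0,0],[[0,3,0],0,0],[[0,0,0],0,0]]'; python3 -c "
from h import *
print(jinv(get_obs()['eef_pos']))"
python3 -m jog '[[[0,2,0],0,0],[[0,2,0],0,0],[[0,2,0],0,0],[[0,0,0],0,0]]'; python3 -c "
from h import *
print(jinv(get_obs()['eef_pos']))"
```

```text
time_s: 16.52
eef_pos: [436.4, -89.1, 34.1]
eef_rot: [1.0, -0.02, 0.0, 0.0]
force: [0.1, -0.3, -0.4]
opening: 0.005
gripper_force: 0.0
[33.1 80.9  4.1]
time_s: 16.85
eef_pos: [436.1, -94.5, 34.0]
eef_rot: [1.0, -0.02, -0.0, 0.0]
force: [0.1, 0.5, -0.1]
opening: 0.005
gripper_force: 0.0
[33.  75.4  4. ]
```

```bash
python3 -m jog '[[[0,2,0],0,0],[[0,2,0],0,0],[[0,0,0],0,0]]'; python3 -c "
from h import *
print(jinv(get_obs()['eef_pos']))"
python3 -m jog '[[[0,2,0],0,0],[[0,1,0],0,0],[[0,0,0],0,0]]'; python3 -c "
from h import *
print(jinv(get_obs()['eef_pos']))"
```

```text
time_s: 17.1
eef_pos: [436.3, -96.2, 34.1]
eef_rot: [1.0, -0.019, 0.0, -0.002]
force: [0.2, 5.6, -0.2]
opening: 0.006
gripper_force: 2.8
[33.3 73.8  4.1]
time_s: 17.35
eef_pos: [436.3, -96.3, 34.0]
eef_rot: [1.0, -0.019, -0.0, -0.003]
force: [0.1, 11.9, 0.7]
opening: 0.003
gripper_force: 6.0
[33.3 73.6  4. ]
```

```bash
python3 -m jog '[[[0,-10,0],0,0],[[0,0,-30],0,40],[[0,0,-30],0,87],[[0,0,0],-0.1178,87],[[0,0,0],-0.1178,87],[[0,0,0],-0.1178,87],[[0,0,0],-0.1178,87],[[0,0,0],-0.1178,87],[[0,0,0],-0.1178,87],[[0,0,0],-0.1178,87],[[0,0,0],-0.1178,87],[[0,0,0],0,87]]'
python3 - <<'E'
from h import *
go([539.9,-366.3,3],141.8)
im,d=tiles()
u,v=proj('top',[615,-425,50])
for p in [(615,-425),(640,-450),(600,-450),(640,-420)]:
    u,v=proj('top',[*p,20]);print(px('top',u,v,d=d[int(v),int(u)]).round())
E
```

```text
time_s: 18.35
eef_pos: [436.2, -91.4, 94.0]
eef_rot: [0.899, 0.438, -0.0, 0.0]
force: [0.8, -0.4, 0.1]
opening: 0.756
gripper_force: 0.0
t 18.4 cur [436.2 -91.4  94. ] ydeg -38.1 roll rad 0.002 n>= 0.01638005994482388 shift after roll [-151.9  251.5   91.1] j7 -0.54
area 466 ctr [ 539.9 -366.3] size [67.5 58.1] ang 52.0 depthz 9.6 | jig ctr [ 147.9 -191.9  -22. ] jx 106.9 188.0 jy -234.5 -150.3
area 499 ctr [397.6 331.7] size [58.4 67.8] ang 18.5 depthz 8.9 | jig ctr [-22.9 499.7 -22. ] jx -61.0 13.2 jy 457.9 538.9
[ 618. -433.    1.]
[ 644. -459.   -0.]
[ 603. -458.    1.]
[ 643. -427.    2.]
```

```bash
python3 -m jog '[[[-19,31.4,0],0,87],[[-19,31.4,0],0,87],[[-19,31.4,0],0,87],[[-19,31.4,0],0,87],[[-19,31.4,0],0,87],[[-19,31.4,0],0,87],[[-19,31.4,0],0,87],[[-19,31.4,0],0,87],[[0,0,20],0,87],[[0,0,25],0,87],[[0,0,0],0,87]]'
python3 - <<'E'
from h import *
go([539.9,-366.3,3],141.8)
E
```

```text
time_s: 19.32
eef_pos: [536.6, -364.8, 44.0]
eef_rot: [0.901, 0.434, -0.003, -0.003]
force: [-0.6, 1.0, -1.0]
opening: 1.0
gripper_force: 0.0
t 19.3 cur [ 536.6 -364.8   44. ] ydeg -38.5 roll rad -0.005 n>= 0.042301334713334006 shift after roll [ 1.   3.9 41. ] j7 0.26
```

```bash
python3 -m jog '[[[0,1,15],0,87],[[0,0,15],0,87],[[0,0,11],0,87],[[0,0,0],0,87],[[0,0,0],0,45],[[0,0,0],0,45],[[0,0,0],0,45],[[0,0,0],0,45],[[0,0,0],0,45],[[0,0,0],0,45],[[0,0,0],0,45]]' 30; python3 -m jog '[[[0,0,-10],0,45],[[0,0,-15],0,45],[[0,0,-25],0,45],[[0,0,-30],0,45],[[0,0,-10],0,45],[[0,0,0],0.1,45],[[0,0,0],0.12,45],[[0,0,0],0.12,45],[[0,0,0],0.12,45],[[0,0,0],0.12,45],[[0,0,0],0.12,45],[[0,0,0],0.12,45],[[0,0,0],0.12,45],[[0,0,0],0,45]]'
python3 - <<'E'
from h import *
go(J(40,112,15),87.65)
E
```

```text
time_s: 20.23
eef_pos: [540.5, -366.7, 8.5]
eef_rot: [0.9, 0.436, 0.0, 0.0]
force: [-0.0, -0.3, 2.7]
opening: 0.568
gripper_force: 1.0
time_s: 21.4
eef_pos: [540.5, -366.7, 98.6]
eef_rot: [1.0, -0.02, 0.0, 0.0]
force: [-0.4, 0.3, -0.5]
opening: 0.519
gripper_force: 0.0
t 21.4 cur [ 540.5 -366.7   98.6] ydeg -92.3 roll rad 0.001 n>= 0.011927440206848997 shift after roll [-108.5 -304.3   53.3] j7 -0.61
```

```bash
python3 -m jog '[[[-30,-35,0],0,87],[[-30,-35,0],0,87],[[-30,-35,0],0,87],[[0,-35,0],0,87],[[0,0,0],0,87]]'
python3 - <<'E'
from h import *
tiles()
im,d=snap('scene','t7.png',(340,210,500,330),5)
E
```

```text
time_s: 21.82
eef_pos: [464.0, -225.2, 97.1]
eef_rot: [1.0, -0.012, -0.0, -0.005]
force: [1.3, -0.1, -0.5]
opening: 0.808
gripper_force: 0.0
area 120 ctr [ 555.7 -347.3] size [24.3 58.5] ang 43.0 depthz 9.7 | jig ctr [ 162.9 -172.3  -22. ] jx 140.6 188.0 jy -200.0 -150.3
area 303 ctr [ 436.4 -134. ] size [50.3 64.4] ang 88.1 depthz 38.9 | jig ctr [34.9 36.   8. ] jx 2.5 67.3 jy 11.1 61.4
area 499 ctr [397.6 331.7] size [58.4 67.8] ang 18.5 depthz 8.7 | jig ctr [-22.9 499.7 -22. ] jx -61.0 13.2 jy 457.9 538.9
```

View pics/t7.png

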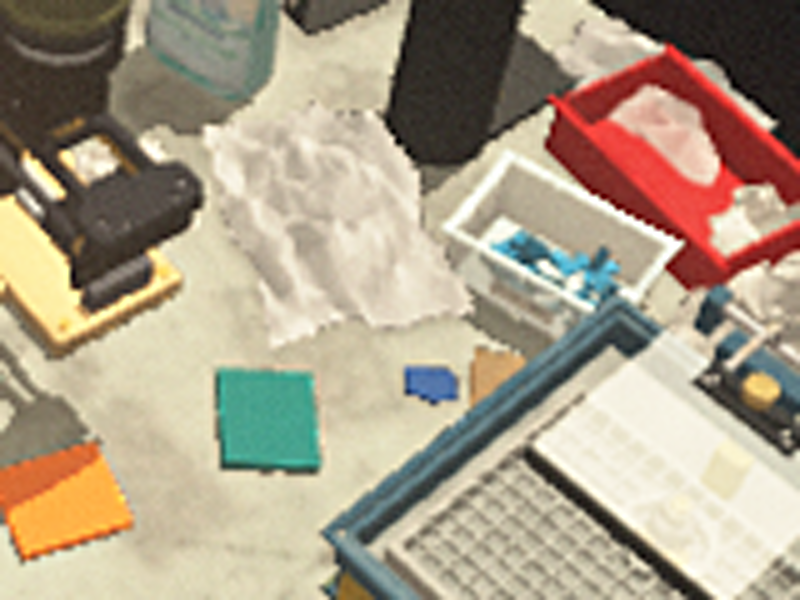

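```bash
python3 -m jog '[[[0,0,0],-0.118,87],[[0,0,0],-0.118,87],[[0,0,0],-0.118,87],[[0,0,0],-0.118,87],[[0,0,0],-0.118,87],[[0,0,0],-0.118,87],[[0,0,0],-0.118,87],[[0,0,0],-0.118,87],[[0,0,0],0,87],[[0,0,0],0,87],[[0,0,0],0,87]]'
python3 - <<'E'
from h import *
go([540,-366.3,2.5],141.8)
E
```

```text
time_s: 22.83
eef_pos: [463.7, -235.1, 98.3]
eef_rot: [0.9, 0.436, -0.0, 0.0]
force: [0.3, 0.3, -0.6]
opening: 0.999
gripper_force: 0.0
t 22.8 cur [ 463.7 -235.1   98.3] ydeg -38.2 roll rad -0.001 n>= 0.0055663661364361095 shift after roll [-55.8 141.   95.9] j7 -0.05
```

```bash
python3 -m jog '[[[-14,35.2,0],0,87],[[-14,35.2,0],0,87],[[-14,35.2,0],0,87],[[-14,35.2,0],0,87],[[0,0,30],0,87],[[0,0,30],0,87],[[0,0,20],0,87],[[0,0,16],0,87],[[0,0,0],0,87],[[0,0,0],0,87],[[0,0,0],0,45],[[0,0,0],0,45],[[0,0,0],0,45],[[0,0,0],0,45],[[0,0,0],0,45],[[0,0,0],0,45],[[0,0,0],0,45]]' 30; python3 -m jog '[[[0,0,-10],0,45],[[0,0,-15],0,45],[[0,0,-25],0,45],[[0,0,-30],0,45],[[0,0,-10],0,45],[[0,0,0],0.1,45],[[0,0,0],0.12,45],[[0,0,0],0.12,45],[[0,0,0],0.12,45],[[0,0,0],0.12,45],[[0,0,0],0.12,45],[[0,0,0],0.12,45],[[0,0,0],0.12,45],[[0,0,0],0,45],[[0,0,0],0,45]]'
python3 - <<'E'
from h import *
go(J(42,112,15),87.65)
E
```

```text
time_s: 24.25
eef_pos: [540.3, -364.5, 2.1]
eef_rot: [0.899, 0.438, 0.0, -0.0]
force: [-0.7, -0.1, -0.6]
opening: 0.684
gripper_force: 30.0
time_s: 25.5
eef_pos: [540.2, -364.7, 92.4]
eef_rot: [1.0, -0.015, 0.0, 0.0]
force: [0.5, -0.2, -0.5]
opening: 0.681
gripper_force: 30.0
t 25.5 cur [ 540.2 -364.7   92.4] ydeg -91.7 roll rad 0.012 n>= 0.09392032992487132 shift after roll [-106.2 -302.3   47.2] j7 -0.6
```

```bash
python3 -m jog '[[[-10.5,-31,0],0.012,45],[[-10.5,-31,0],0,45],[[-10.5,-31,0],0,45],[[-10.5,-31,0],0,45],[[-10.5,-31,0],0,45],[[-10.5,-31,0],0,45],[[-10.5,-31,0],0,45],[[-10.5,-31,0],0,45],[[-10.5,-31,0],0,45],[[-10.5,-31,0],0,45],[[0,0,22],0,45],[[0,0,22],0,45],[[0,0,8],0,45],[[0,0,0],0,45],[[0,0,0],0,45],[[0,0,0],0,45]]'
python3 - <<'E'
from h import *
print(jinv(get_obs()['eef_pos']));go(J(35,120,3),87.65)
E
```

```text
time_s: 26.83
eef_pos: [449.5, -50.9, 40.8]
eef_rot: [1.0, -0.022, 0.001, -0.0]
force: [-0.5, -0.1, -0.0]
opening: 0.679
gripper_force: 30.0
[ 44.6 119.5  10.8]
t 26.8 cur [449.5 -50.9  40.8] ydeg -92.5 roll rad -0.003 n>= 0.02721877365907333 shift after roll [-9.6 -0.5  7.8] j7 -1.39
```

Lower to the deck, push flush to the fence while gripped, release, lift, then get behind it and push right.

```bash
python3 -m jog '[[[0,0,3],0,45],[[0,0,3],0,45],[[0,0,2],0,45],[[-3,0,0],0,45],[[-3,0,0],0,45],[[-3,0,0],0,45],[[-3,0,0],0,45],[[0,0,0],0,45],[[0,0,0],0,45]]';  python3 -m jog '[[[0,0,0],0,74],[[0,0,0],0,74],[[0,0,0],0,74],[[0,0,-15],0,74],[[0,0,-30],0,74],[[0,-25,0],0,0],[[0,-24,0],0,0],[[0,0,0],0,0],[[0,0,0],0,0],[[0,0,0],0,0],[[0,0,0],0,0]]';  python3 - <<'E'
from h import *
print(jinv(get_obs()['eef_pos']));go(J(34,170,4),87.65);tiles()
E
```

```text
time_s: 27.58
eef_pos: [440.6, -50.3, 33.3]
eef_rot: [1.0, -0.022, 0.005, 0.0]
force: [7.7, -1.1, -4.0]
opening: 0.683
gripper_force: 30.0
time_s: 28.5
eef_pos: [438.5, -1.9, 76.7]
eef_rot: [1.0, -0.023, -0.001, 0.0]
force: [-0.5, 0.2, -0.6]
opening: 0.48
gripper_force: 0.0
[ 31.6 168.   46.7]
t 28.5 cur [438.5  -1.9  76.7] ydeg -92.6 roll rad -0.005 n>= 0.041366119782761855 shift after roll [ 2.4 -2.  42.7] j7 -1.71
area 380 ctr [ 436.1 -143.7] size [41.9 64.3] ang 88.0 depthz 39.4 | jig ctr [35.1 26.3  8. ] jx 2.8 67.4 jy 5.3 47.5
area 499 ctr [397.6 331.7] size [58.4 67.8] ang 18.5 depthz 9.0 | jig ctr [-22.9 499.7 -22. ] jx -61.0 13.2 jy 457.9 538.9
```

```bash
python3 -m jog '[[[2,-3,20],-0.005,0],[[0,0,15],0,0],[[0,0,7],0,0],[[0,0,0],0,0],[[0,0,0],0,0],[[0,5,0],0,0],[[0,5,0],0,0],[[0,5,0],0,0],[[0,5,0],0,0],[[0,5,0],0,0],[[0,5,0],0,0],[[0,3,0],0,0],[[0,0,0],0,0],[[0,0,0],0,0]]'; python3 -c "
from h import *
print(jinv(get_obs()['eef_pos']))"
```

```text
time_s: 29.72
eef_pos: [439.7, -31.3, 35.0]
eef_rot: [1.0, -0.02, -0.0, 0.0]
force: [-0.3, -1.0, -0.3]
opening: 0.006
gripper_force: 0.0
[ 34.  138.7   5. ]
```

```bash
python3 -m jog '[[[0,2,0],0,0],[[0,2,0],0,0],[[0,2,0],0,0],[[0,2,0],0,0],[[0,1,0],0,0],[[0,0,0],0,0],[[0,0,0],0,0]]'; python3 -c "
from h import *
print(jinv(get_obs()['eef_pos']))"
```

```text
time_s: 30.3
eef_pos: [439.7, -36.4, 35.1]
eef_rot: [1.0, -0.019, 0.0, -0.002]
force: [0.3, 9.6, -0.1]
opening: 0.003
gripper_force: 4.6
[ 34.2 133.6   5.1]
```

```bash
python3 -m jog '[[[0,-10,0],0,0],[[0,0,-30],0,40],[[0,0,-40],0,87],[[0,0,0],-0.12,87],[[0,0,0],-0.12,87],[[0,0,0],-0.12,87],[[0,0,0],0,87],[[0,0,0],0,87],[[0,0,0],0,87]]'
python3 - <<'E'
from h import *
go([397.6,331.6,2.5],108.5);tiles()
E
```

```text
time_s: 31.05
eef_pos: [439.7, -30.2, 104.9]
eef_rot: [0.987, 0.158, -0.0, 0.0]
force: [0.6, -0.1, 0.1]
opening: 0.525
gripper_force: 0.0
t 31.1 cur [439.7 -30.2 104.9] ydeg -71.8 roll rad -0.006 n>= 0.04620601850568062 shift after roll [  74.9 -356.5  102.2] j7 -1.39
area 499 ctr [397.6 331.7] size [58.4 67.8] ang 18.5 depthz 8.7 | jig ctr [-22.9 499.7 -22. ] jx -61.0 13.2 jy 457.9 538.9
```

```bash
python3 -m jog '[[[7.5,-35.6,0],-0.006,87],[[7.5,-35.6,0],0,87],[[7.5,-35.6,0],0,87],[[7.5,-35.6,0],0,87],[[7.5,-35.6,0],0,87],[[7.5,-35.6,0],0,87],[[7.5,-35.6,0],0,87],[[7.5,-35.6,0],0,87],[[7.5,-35.6,0],0,87],[[7.5,-35.6,0],0,87],[[0,0,30],0,87],[[0,0,30],0,87],[[0,0,0],0,87],[[0,0,0],0,87],[[0,0,0],0,87]]'
python3 - <<'E'
from h import *
go([397.6,331.6,2.5],108.5)
E
```

```text
time_s: 32.35
eef_pos: [398.0, 331.0, 45.9]
eef_rot: [0.987, 0.161, 0.0, 0.0]
force: [0.9, 0.5, 1.2]
opening: 0.998
gripper_force: 0.0
t 32.4 cur [398.  331.   45.9] ydeg -71.4 roll rad 0.001 n>= 0.010644186262497192 shift after roll [-0.2 -0.7 43.4] j7 -1.8
```

```bash
python3 -m jog '[[[0,-0.7,20],0,87],[[0,0,15],0,87],[[0,0,8.5],0,87],[[0,0,0],0,87],[[0,0,0],0,87],[[0,0,0],0,55],[[0,0,0],0,55],[[0,0,0],0,55],[[0,0,0],0,55],[[0,0,0],0,55],[[0,0,0],0,55]]' 30; python3 -m jog '[[[0,0,-10],0,55],[[0,0,-20],0,55],[[0,0,-30],0,55],[[0,0,-35],0,55],[[0,0,0],-0.12,55],[[0,0,0],-0.12,55],[[0,0,0],-0.12,55],[[0,0,0],-0.12,55],[[0,0,0],-0.12,55],[[0,0,0],-0.12,55],[[0,0,0],-0.12,55],[[0,0,0],-0.12,55],[[0,0,0],-0.12,55],[[0,0,0],-0.12,55],[[0,0,0],0,55],[[0,0,0],0,55]]'
python3 - <<'E'
from h import *
go(J(55,190,15),-2.35)
E
```

```text
time_s: 33.27
eef_pos: [397.2, 332.6, 2.3]
eef_rot: [0.987, 0.162, 0.0, -0.001]
force: [-1.7, -0.6, 6.5]
opening: 0.801
gripper_force: 30.0
time_s: 34.6
eef_pos: [396.8, 331.7, 96.7]
eef_rot: [0.724, 0.69, -0.0, 0.0]
force: [-0.2, 1.0, -0.8]
opening: 0.797
gripper_force: 30.0
t 34.6 cur [396.8 331.7  96.7] ydeg -2.8 roll rad -0.007 n>= 0.05787305915985216 shift after roll [-309.6   78.7   51.7] j7 -0.69
```

```bash
python3 -m jog '[[[-36,0,0],-0.007,55],[[-36,0,0],0,55],[[-36,0,0],0,55],[[-36,0,0],0,55],[[-36,0,0],0,55],[[-32.4,19.7,0],0,55],[[-32.4,19.7,0],0,55],[[-32.4,19.7,0],0,55],[[-32.4,19.6,0],0,55],[[0,0,25],0,55],[[0,0,20],0,55],[[0,0,7],0,55],[[0,0,0],0,55],[[0,0,0],0,55],[[0,0,0],0,55]]'
python3 - <<'E'
from h import *
print(jinv(get_obs()['eef_pos']));go(J(54,190,3),-2.35)
E
```

```text
time_s: 35.85
eef_pos: [464.3, 20.2, 45.5]
eef_rot: [0.72, 0.694, 0.001, 0.0]
force: [-0.5, 0.3, -0.8]
opening: 0.794
gripper_force: 30.0
[ 56.5 191.2  15.5]
t 35.9 cur [464.3  20.2  45.5] ydeg -2.1 roll rad 0.004 n>= 0.028294151378886023 shift after roll [-1.2 -2.5 12.5] j7 0.02
```

```bash
python3 -m jog '[[[0,-2.5,5],0.004,55],[[0,0,4],0,55],[[0,0,3],0,55],[[0,0,0],0,55],[[0,0,0],0,55]]'; python3 -m jog '[[[0,0,0],0,74],[[0,0,0],0,74],[[0,0,0],0,74],[[0,0,-5],0,74],[[0,0,-20],0,74],[[0,0,-25],0,74],[[0,0,0],0.12,87],[[0,0,0],0.12,87],[[0,0,0],0.12,87],[[0,0,0],0.12,87],[[0,0,0],0.12,87],[[0,0,0],0.12,87],[[0,0,0],0.12,87],[[0,0,0],0.12,87],[[0,0,0],0.12,87],[[0,0,0],0.12,87],[[0,0,0],0.12,87],[[0,0,0],0.12,87],[[0,0,0],0.12,87],[[0,0,0],0,87]]'
python3 - <<'E'
from h import *
print(jinv(get_obs()['eef_pos']));go(J(45,190,3),87.65)
im,d=snap('scene','t8.png',(230,150,390,270),5);tiles()
E
```

```text
time_s: 36.27
eef_pos: [461.1, 19.8, 32.5]
eef_rot: [0.722, 0.692, -0.0, 0.0]
force: [0.7, 0.1, -0.5]
opening: 0.792
gripper_force: 30.0
time_s: 37.93
eef_pos: [461.3, 19.7, 82.9]
eef_rot: [1.0, -0.017, 0.0, -0.0]
force: [-0.7, -0.2, -0.4]
opening: 0.995
gripper_force: 0.0
[ 53.5 190.5  52.9]
t 37.9 cur [461.3  19.7  82.9] ydeg -92.0 roll rad 0.007 n>= 0.05556212218088674 shift after roll [-8.5  0.5 49.9] j7 -1.64
area 501 ctr [ 436.3 -136.7] size [55.9 64.5] ang 88.1 depthz 39.3 | jig ctr [35.  33.2  8. ] jx 2.5 67.4 jy 5.3 61.4
```

View pics/t8.png

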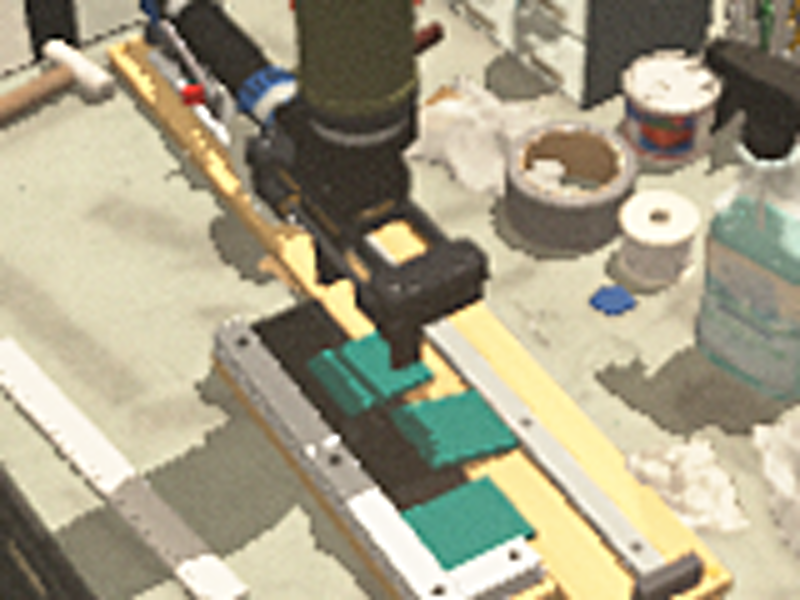

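The crop shows that tile 1 is seated at (470,525). Tile 2 has been knocked away from the fence, to (460,425), and tile 3 is at (370,370).

Run:
```python
from h import *
D=np.load('last_scene.npz')
f=lambda pts,z=38:[jinv(px('scene',230+u/5,150+v/5,z=z))[:2].tolist() for u,v in pts]
print('t1',f([(405,512),(445,568),(535,530),(487,478)]))
print('t2',f([(393,410),(435,465),(520,445),(475,390)]))
print('t3',f([(308,358),(355,412),(430,375),(380,333)]))
d=D['d']
for u,v in [(420,420),(440,440),(490,420),(460,400),(460,445),(330,370),(360,395),(400,375),(470,520)]:print(u,v,jinv(px('scene',230+u/5,150+v/5,d=d[int(150+v/5),int(230+u/5)])))
```

```text
t1 [[3.9, 61.6], [1.1, 8.3], [66.9, 3.1], [65.0, 57.2]]
t2 [[44.3, 143.3], [42.0, 85.5], [99.7, 69.7], [101.8, 128.8]]
t3 [[20.0, 217.9], [21.5, 155.8], [83.2, 157.7], [75.2, 211.9]]
420 420 [ 52.9 122.   12.4]
440 440 [ 55.6 100.8  10.4]
490 420 [ 98.5 104.8   1.4]
460 400 [ 93.  134.3  -2. ]
460 445 [66.5 92.9  6.2]
330 370 [ 27.3 200.    7.4]
360 395 [ 31.2 165.2  11. ]
400 375 [ 65.9 169.4   7.5]
470 520 [33.2 28.8 14. ]
```

```bash
python3 -m jog '[[[-26,-2,0],0.007,76],[[0,0,0],0,76],[[0,0,25],0,76],[[0,0,17],0,76],[[0,0,7],0,76],[[0,0,0],0,76],[[0,0,0],0,76],[[0,0,0],0,50],[[0,0,0],0,50],[[0,0,0],0,50],[[0,0,0],0,50],[[0,0,0],0,50]]' 20;python3 -m jog '[[[-5,0,0],0,50],[[-5,0,0],0,50],[[-4,0,0],0,50],[[-3,0,0],0,50],[[0,0,0],0,50],[[0,0,0],0,50]]'; python3 -c "
from h import *
print(jinv(get_obs()['eef_pos']))"
```

```text
time_s: 39.03
eef_pos: [435.7, 22.7, 34.1]
eef_rot: [1.0, -0.019, 0.0, -0.0]
force: [-0.9, -0.4, 4.3]
opening: 0.685
gripper_force: 20.0
time_s: 39.53
eef_pos: [418.6, 23.5, 34.1]
eef_rot: [1.0, -0.019, 0.0, -0.001]
force: [-0.7, 0.7, 6.7]
opening: 0.69
gripper_force: 20.0
[ 10.7 192.6   4.1]
```

```bash
python3 -m jog '[[[-1,0,0],0,50],[[0,-5,0],0,50],[[0,-6,0],0,50],[[0,-6,0],0,50],[[0,0,0],0,50],[[0,0,0],0,72],[[0,0,0],0,72],[[0,0,0],0,72],[[0,0,-15],0,72],[[0,0,-35],0,87],[[0,-40,-15],0,87],[[0,-40,0],0,87],[[0,-40,0],0,87],[[0,0,0],0,87],[[0,0,0],0,87]]'
python3 - <<'E'
from h import *
print(jinv(get_obs()['eef_pos']));im,d=tiles('t9.png',(280,195,400,265),6)
for v in (216,220,224,228): print([jinv(px('top',u,v,d=d[v,u])).tolist() for u in (335,342,350)])
E
```

```text
time_s: 40.78
eef_pos: [420.7, 160.8, 97.5]
eef_rot: [1.0, -0.016, -0.001, 0.001]
force: [-0.1, -0.8, 0.2]
opening: 0.999
gripper_force: 0.0
[  7.2 329.8  67.5]
area 480 ctr [479.7 -59.7] size [55.9 64.2] ang 88.8 depthz 35.9 | jig ctr [ 75.2 112.    8. ] jx 42.8 107.8 jy 83.6 140.3
area 517 ctr [445.   37.2] size [58.7 67.8] ang 85.4 depthz 39.3 | jig ctr [ 36.6 207.3   8. ] jx 2.5 71.3 jy 178.2 236.8
area 500 ctr [ 436.3 -136.7] size [55.9 64.4] ang 88.1 depthz 39.3 | jig ctr [34.9 33.2  8. ] jx 2.5 67.4 jy 5.3 61.4
[[79.0, 136.7, 1.9], [36.3, 200.3, 1076.3], [79.8, 94.6, 2.2]]
[[67.5, 137.0, 9.7], [68.0, 117.4, 8.7], [68.4, 95.1, 9.3]]
[[56.4, 137.0, 11.0], [56.8, 117.3, 8.9], [57.1, 95.5, 14.4]]
[[45.3, 136.9, 12.8], [45.7, 117.5, 12.9], [46.1, 95.4, 14.7]]
```

View pics/t9.png

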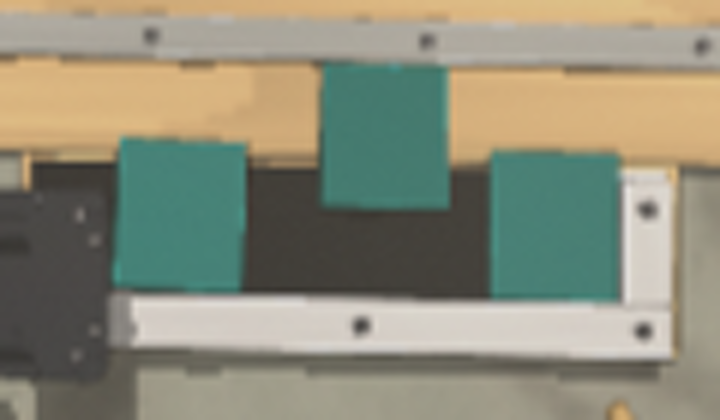

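```bash
python3 -c "
from h import *
go(J(60,115,20),87.65)"
```

```text
t 40.8 cur [420.9 159.   97.3] ydeg -92.0 roll rad 0.005 n>= 0.04236401909288746 shift after roll [ 52.6 212.9  47.8] j7 -2.05
```

```bash
python3 -m jog '[[[8.8,35.5,0],0.005,74],[[8.8,35.5,0],0,74],[[8.8,35.5,0],0,74],[[8.8,35.5,0],0,74],[[8.8,35.5,0],0,74],[[8.8,35.5,0],0,74],[[0,0,25],0,74],[[0,0,23],0,74],[[0,0,0],0,74],[[0,0,0],0,74],[[0,0,0],0,74]]'; python3 -c "
from h import *
go(J(60,115,4),87.65)"
```

```text
time_s: 41.75
eef_pos: [465.9, -56.5, 50.8]
eef_rot: [1.0, -0.022, -0.0, -0.0]
force: [0.2, 0.1, 0.7]
opening: 0.853
gripper_force: 0.0
t 41.8 cur [465.9 -56.5  50.8] ydeg -92.5 roll rad -0.003 n>= 0.023981237300633222 shift after roll [-1.2 -0.4 16.8] j7 -1.34
```

```bash
python3 -m jog '[[[-1,0,10],0,74],[[0,0,7],0,74],[[0,0,0],0,74],[[0,0,0],0,74],[[0,0,0],0,45],[[0,0,0],0,45],[[0,0,0],0,45],[[0,0,0],0,45],[[0,0,0],0,45]]' 30; python3 -m jog '[[[0,0,-8],0,45],[[0,0,-7],0,45],[[-10,0,0],0,45],[[-10,0,0],0,45],[[-10,0,0],0,45],[[0,0,0],0,45],[[0,0,5],0,45],[[0,0,4],0,45],[[0,0,3],0,45],[[0,0,3],0,45],[[0,0,0],0,45],[[0,0,0],0,45]]'; python3 -c "
from h import *
print(jinv(get_obs()['eef_pos']))"
```

```text
time_s: 42.5
eef_pos: [465.5, -55.8, 33.5]
eef_rot: [1.0, -0.021, 0.0, -0.0]
force: [-0.5, -0.1, 2.2]
opening: 0.682
gripper_force: 30.0
time_s: 43.5
eef_pos: [435.7, -54.6, 33.1]
eef_rot: [1.0, -0.021, -0.0, 0.001]
force: [-1.6, 1.3, 3.6]
opening: 0.684
gripper_force: 30.0
[ 31.  115.3   3.1]
```

```bash
python3 -m jog '[[[-4,0,0],0,45],[[-4,0,0],0,45],[[-3,0,0],0,45],[[-2,0,0],0,45],[[0,0,0],0,45],[[0,0,0],0,45]]';python3 -m jog '[[[-1,0,0],0,45],[[-1,0,0],0,45],[[0,0,0],0,45]]'; python3 -c "
from h import *
print(jinv(get_obs()['eef_pos']))"
```

```text
time_s: 44.0
eef_pos: [424.3, -54.6, 33.7]
eef_rot: [1.0, -0.021, 0.003, 0.0]
force: [5.7, -1.5, -2.9]
opening: 0.681
gripper_force: 30.0
time_s: 44.25
eef_pos: [424.2, -54.6, 34.2]
eef_rot: [1.0, -0.021, 0.005, 0.001]
force: [8.4, -2.3, -4.3]
opening: 0.68
gripper_force: 30.0
[ 19.5 114.8   4.2]
```

```bash
python3 -m jog '[[[0,0,0],0,74],[[0,0,0],0,74],[[0,0,0],0,74],[[0,0,-20],0,74],[[0,0,-30],0,40],[[0,-36,0],0,0],[[4,-36,0],0,0],[[4,-36,0],0,0],[[4,-36,0],0,0],[[0,0,0],0,0],[[0,0,0],0,0],[[0,0,0],0,0]]'; python3 -c "
from h import *
go(J(33,259,4),87.65);tiles()"
```

```text
time_s: 45.25
eef_pos: [437.5, 88.5, 82.7]
eef_rot: [1.0, -0.021, -0.001, 0.001]
force: [-0.0, 0.5, 0.0]
opening: 0.333
gripper_force: 0.0
t 45.2 cur [437.5  88.5  82.7] ydeg -92.4 roll rad -0.002 n>= 0.013937930709311921 shift after roll [ 6.1 -0.7 48.7] j7 -1.88
area 496 ctr [440.7 -57.4] size [58.7 64.1] ang 88.5 depthz 39.2 | jig ctr [ 36.2 112.7   8. ] jx 3.7 68.6 jy 83.7 142.3
area 500 ctr [ 436.3 -136.7] size [55.9 64.4] ang 88.1 depthz 39.3 | jig ctr [34.9 33.2  8. ] jx 2.5 67.4 jy 5.3 61.4
area 69 ctr [441.2  30.5] size [16.7 27.7] ang 88.8 depthz 39.6 | jig ctr [ 33.  200.5   8. ] jx 19.2 46.9 jy 191.9 209.2
```

```bash
python3 -m jog '[[[6,-1,0],0,0],[[0,0,25],0,0],[[0,0,18],0,0],[[0,0,5],0,0],[[0,0,0],0,0],[[0,0,0],0,0],[[0,5,0],0,0],[[0,5,0],0,0],[[0,5,0],0,0],[[0,5,0],0,0],[[0,5,0],0,0],[[0,5,0],0,0],[[0,5,0],0,0],[[0,5,0],0,0],[[0,5,0],0,0],[[0,5,0],0,0],[[0,5,0],0,0],[[0,3,0],0,0],[[0,0,0],0,0],[[0,0,0],0,0]]'; python3 -c "
from h import *
print(jinv(get_obs()['eef_pos']))"
```

```text
time_s: 46.97
eef_pos: [441.7, 31.8, 35.1]
eef_rot: [1.0, -0.022, -0.0, 0.0]
force: [-0.1, -0.2, -0.5]
opening: 0.003
gripper_force: 0.0
[ 33.4 201.9   5.1]
```

```bash
python3 -m jog '[[[0,2,0],0,0],[[0,2,0],0,0],[[0,2,0],0,0],[[0,2,0],0,0],[[0,1,0],0,0],[[0,1,0],0,0],[[0,1,0],0,0],[[0,0,0],0,0],[[0,0,0],0,0]]'; python3 -c "
from h import *
print(jinv(get_obs()['eef_pos']))"
```

```text
time_s: 47.72
eef_pos: [441.4, 23.6, 35.3]
eef_rot: [1.0, -0.021, 0.0, -0.002]
force: [-0.2, 7.0, -1.0]
opening: 0.004
gripper_force: 3.5
[ 33.5 193.7   5.3]
```

```bash
python3 -m jog '[[[0,-8,0],0,0],[[0,0,-20],0,0],[[30,0,0],0,0],[[30,0,0],0,0],[[0,28,0],0,0],[[0,24,0],0,0],[[0,0,20],0,0],[[0,0,0],0,0],[[0,0,0],0,0]]'; python3 -c "
from h import *
print(jinv(get_obs()['eef_pos']))"
python3 -m jog '[[[-4,0,0],0,0],[[-4,0,0],0,0],[[-3,0,0],0,0],[[-2,0,0],0,0],[[0,0,0],0,0],[[0,0,0],0,0]]'; python3 -c "
from h import *
print(jinv(get_obs()['eef_pos']))"
```

```text
time_s: 48.47
eef_pos: [498.4, -25.6, 34.5]
eef_rot: [1.0, -0.022, -0.001, 0.001]
force: [0.3, 0.4, 1.0]
opening: 0.008
gripper_force: 0.0
[ 92.5 146.9   4.5]
time_s: 48.97
eef_pos: [486.5, -24.1, 35.5]
eef_rot: [1.0, -0.021, 0.0, -0.0]
force: [-0.4, -0.1, 1.1]
opening: 0.004
gripper_force: 0.0
[ 80.5 147.8   5.5]
```

```bash
python3 -m jog '[[[-1,0,0],0,0],[[-1,0,0],0,0],[[-1,0,0],0,0],[[-1,0,0],0,0],[[0,0,0],0,0],[[0,0,0],0,0]]'; python3 -c "
from h import *
print(jinv(get_obs()['eef_pos']))"
```

```text
time_s: 49.47
eef_pos: [485.7, -24.3, 36.4]
eef_rot: [1.0, -0.021, 0.003, -0.0]
force: [6.6, 0.8, 0.6]
opening: 0.006
gripper_force: 3.2
[ 79.7 147.6   6.4]
```

```bash
python3 -m jog '[[[8,0,1],0,0],[[0,29,0],0,0],[[0,29,0],0,0],[[0,0,0],0,0],[[-2,0,0],0,0],[[-2,0,0],0,0],[[-2,0,0],0,0],[[-2,0,0],0,0],[[0,0,0],0,0],[[0,0,0],0,0]]'; python3 -c "
from h import *
print(jinv(get_obs()['eef_pos']))"
python3 -m jog '[[[8,0,0],0,0],[[0,30,0],0,0],[[0,29,0],0,0],[[0,0,0],0,0],[[-2,0,0],0,0],[[-2,0,0],0,0],[[-2,0,0],0,0],[[-2,0,0],0,0],[[0,0,0],0,0],[[0,0,0],0,0]]'; python3 -c "
from h import *
print(jinv(get_obs()['eef_pos']))"
```

```text
time_s: 50.3
eef_pos: [483.4, -82.5, 35.5]
eef_rot: [1.0, -0.02, 0.004, 0.001]
force: [6.5, -3.2, -0.7]
opening: 0.003
gripper_force: 3.3
[79.8 89.4  5.5]
time_s: 51.13
eef_pos: [480.9, -140.5, 35.4]
eef_rot: [1.0, -0.02, 0.003, 0.0]
force: [5.9, -1.3, -0.0]
opening: 0.009
gripper_force: 3.1
[79.7 31.3  5.4]
```

```bash
python3 -m jog '[[[8,0,0],0,0],[[0,0,-25],0,0],[[-20,-35,0],0,0],[[-20,-35,0],0,0],[[-7,-35,0],0,0],[[0,-35,0],0,0],[[0,-30,0],0,0],[[0,0,25],0,0],[[0,0,0],0,0],[[0,0,0],0,0]]'; python3 -c "
from h import *
print(jinv(get_obs()['eef_pos']))"
```

```text
time_s: 51.97
eef_pos: [443.9, 29.9, 33.3]
eef_rot: [1.0, -0.021, -0.002, 0.002]
force: [0.2, -0.2, 0.5]
opening: 0.002
gripper_force: 0.0
[ 35.7 200.    3.3]
```

```bash
python3 -m jog '[[[0,2,0],0,0],[[0,2,0],0,0],[[0,2,0],0,0],[[0,2,0],0,0],[[0,1,0],0,0],[[0,0,0],0,0],[[0,0,0],0,0]]'; python3 -c "
from h import *
print(jinv(get_obs()['eef_pos']))"
python3 -m jog '[[[0,-12,0],0,0],[[0,0,-40],0,0],[[0,-40,-40],0,0],[[0,-40,0],0,0],[[0,-40,0],0,0],[[0,-40,0],0,0],[[0,0,0],0,0],[[0,0,0],0,0]]'
python3 - <<'E'
from h import *
print(jinv(get_obs()['eef_pos']))
im,d=tiles('p1.png',(130,180,250,270),6)
im2,d2=get_image('scene');np.savez('last_scene',im=im2,d=d2);save(im2,'p2.png',(220,120,330,200),6.5)
E
```

```text
time_s: 52.55
eef_pos: [446.2, 23.5, 35.0]
eef_rot: [1.0, -0.022, 0.001, -0.003]
force: [0.2, 6.7, 0.3]
opening: 0.007
gripper_force: 3.5
[ 38.3 193.7   5. ]
time_s: 53.22
eef_pos: [452.1, 184.4, 103.8]
eef_rot: [1.0, -0.019, 0.0, 0.001]
force: [-0.6, -1.4, -0.2]
opening: 0.003
gripper_force: 0.0
[ 37.6 354.7  73.8]
area 1505 ctr [439.2 -76.6] size [176.6  65.7] ang 87.4 depthz 39.1 | jig ctr [35.4 93.5  8. ] jx 2.4 68.3 jy 5.3 181.6
```

View pics/p2.png

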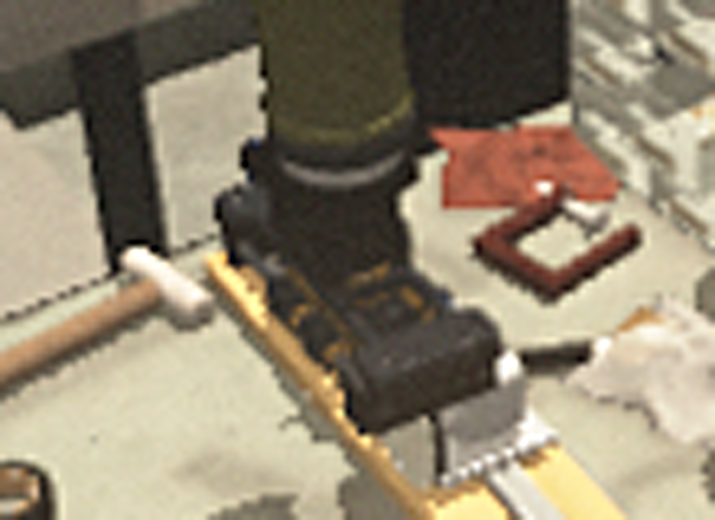

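Run:
```python
from h import *
for n,u,v,z in [('tip',322,215,72),('base',340,188,72),('paddleL',165,158,80),('paddleR',382,187,80),('padL',441,197,69),('padR',607,200,69),('head_r',575,100,95),('plate_r',597,180,36),('ribbedbarL',168,100,90),('ribbedbarR',382,100,90)]:
    print(n,jinv(px('top',140+u/5,175+v/5,z=z)))
go(J(37,370,95),-2.35)
```

```text
tip [ 65.  491.8  42. ]
base [ 79.7 482.8  42. ]
paddleL [ 93.6 575.2  50. ]
paddleR [ 80.4 458.1  50. ]
padL [ 76.1 428.7  39. ]
padR [ 76.2 338.7  39. ]
head_r [128. 354.  65.]
plate_r [ 88.6 349.1   6. ]
ribbedbarL [124.1 571.6  60. ]
ribbedbarR [126.4 457.6  60. ]
t 53.3 cur [452.3 181.2 103.6] ydeg -92.5 roll rad 1.568 n>= 12.653871580654457 shift after roll [-18.4   1.  -21.4] j7 -1.96
```

```bash
python3 -m jog '[[[0,0,0],-0.121,0],[[0,0,0],-0.121,0],[[0,0,0],-0.121,0],[[0,0,0],-0.121,0],[[0,0,0],-0.121,0],[[0,0,0],-0.121,0],[[0,0,0],-0.121,0],[[0,0,0],-0.121,0],[[0,0,0],-0.121,0],[[0,0,0],-0.121,0],[[0,0,0],-0.121,0],[[0,0,0],-0.121,0],[[0,0,0],-0.121,0],[[38,0,0],0,0],[[38,0,0],0,0],[[38,0,0],0,0],[[38,0,0],0,0],[[0,0,0],0,0],[[0,0,0],0,0],[[0,0,0],0,0]]'; python3 -c "
from h import *
print(jinv(get_obs()['eef_pos']));go(J(57,514,28),-2.35)"
```

```text
time_s: 54.98
eef_pos: [459.2, 331.9, 103.7]
eef_rot: [0.722, 0.692, -0.0, 0.001]
force: [0.6, 0.7, 0.4]
opening: 0.005
gripper_force: 0.0
[ 38.7 502.4  73.7]
t 55.0 cur [459.2 331.9 103.7] ydeg -2.5 roll rad -0.002 n>= 0.01846320852159422 shift after roll [11.7 18.3 45.7] j7 -0.53
```

```bash
python3 -m jog '[[[12,18,0],0,0],[[0,0,0],0,0],[[0,0,22],0,0],[[0,0,16],0,0],[[0,0,8],0,0],[[0,0,0],0,0],[[0,0,0],0,0]]'
python3 - <<'E'
from h import *
print(jinv(get_obs()['eef_pos']))
im,d=snap('scene','p3.png',(215,115,315,190),7)
E
```

```text
time_s: 55.57
eef_pos: [477.2, 344.2, 58.0]
eef_rot: [0.722, 0.692, -0.0, 0.0]
force: [-0.5, -0.1, -0.0]
opening: 0.007
gripper_force: 0.0
[ 56.1 515.4  28. ]
```

View pics/p3.png

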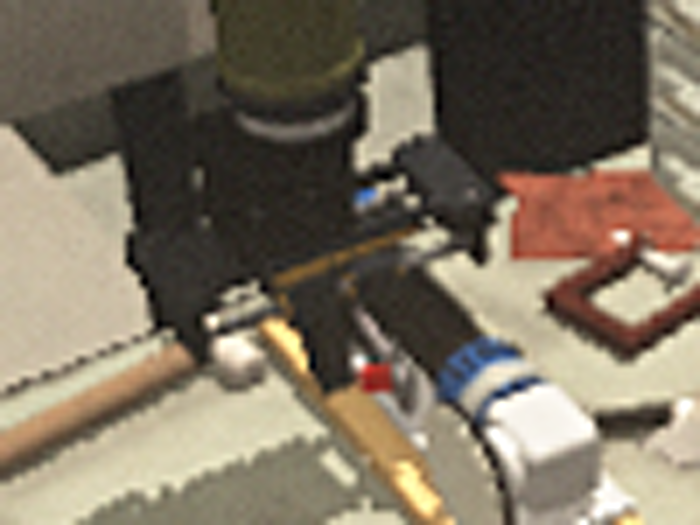

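The red lever tab is at (375,378), with the closed fingers just behind it. From here on I go by numbers only, because the viewing budget is used up.

```bash
python3 -m jog '[[[-4,0,0],0,0],[[-4,0,0],0,0],[[-3,0,0],0,0],[[-3,0,0],0,0],[[-3,0,0],0,0],[[0,0,0],0,0],[[0,0,0],0,0]]'; python3 -m jog '[[[-3,0,0],0,0],[[-3,0,0],0,0],[[-3,0,0],0,0],[[0,0,0],0,0],[[0,0,0],0,0]]'
python3 - <<'E'
from h import *
print(jinv(get_obs()['eef_pos']))
E
```

```text
time_s: 56.2
eef_pos: [475.6, 328.2, 57.7]
eef_rot: [0.721, 0.693, -0.001, -0.0]
force: [-3.0, 0.4, 2.1]
opening: 0.005
gripper_force: 1.6
time_s: 56.62
eef_pos: [475.9, 318.4, 57.5]
eef_rot: [0.722, 0.692, -0.001, 0.0]
force: [-1.4, -1.3, 1.6]
opening: 0.006
gripper_force: 1.0
[ 55.9 489.6  27.5]
```

```bash
cat >> h.py <<'E'
def lever():
    for n in('scene','top'):
        im,d=get_image(n); np.savez('last_'+n,im=im,d=d)
        h=cv2.cvtColor(im,cv2.COLOR_RGB2HSV).astype(int)
        m=((h[...,0]<6)|(h[...,0]>174))&(h[...,1]>170)&(h[...,2]>90)
        box=np.array([proj(n,J(x,y,39)) for x in(55,95) for y in(20,520)])
        k=np.zeros(m.shape,bool);a=np.maximum(box.min(0)-4,0).astype(int);b=box.max(0).astype(int)+4
        k[a[1]:b[1],a[0]:b[0]]=1; ys,xs=np.where(m&k)
        if len(xs):
            P=np.array([jinv(px(n,u,v,z=69+(8.5 if n=='top' else 0))) for u,v in zip(xs,ys)])
            i=P[:,0].argmin();j=P[:,0].argmax();print(n,len(xs),'mean',P.mean(0).round(1),'near',P[i],'far',P[j])
        else: print(n,'no red')
E
python3 -m jog '[[[-3,0,0],0,0],[[-3,0,0],0,0],[[-3,0,0],0,0],[[0,0,0],0,0],[[0,0,0],0,0]]'
python3 - <<'E'
from h import *
print(jinv(get_obs()['eef_pos']));lever()
E
```

```text
time_s: 57.03
eef_pos: [475.8, 309.9, 57.7]
eef_rot: [0.722, 0.692, -0.0, 0.0]
force: [-0.6, -0.2, -0.0]
opening: 0.002
gripper_force: 0.3
[ 56.1 481.1  27.7]
scene 8 mean [ 74.8 485.1  39. ] near [ 67.8 475.8  39. ] far [ 79.7 490.3  39. ]
top no red
```

```bash
python3 -m jog '[[[-2,0,0],0,0],[[-2,0,0],0,0],[[0,0,0],0,0],[[0,0,0],0,0]]'; python3 -m jog '[[[0,-25,0],0,0],[[0,-20,-30],0,0],[[0,0,-30],0,0],[[35,0,0],0,0],[[35,0,0],0,0],[[35,0,0],0,0],[[0,0,0],0,0],[[0,0,0],0,0]]'
python3 - <<'E'
from h import *
print(jinv(get_obs()['eef_pos']));lever()
E
```

```text
time_s: 57.47
eef_pos: [475.5, 306.4, 57.7]
eef_rot: [0.721, 0.693, 0.0, 0.0]
force: [0.3, 0.4, -0.6]
opening: 0.005
gripper_force: 0.1
time_s: 58.13
eef_pos: [433.8, 415.6, 117.2]
eef_rot: [0.72, 0.694, -0.0, 0.001]
force: [0.8, -1.2, 0.3]
opening: 0.004
gripper_force: 0.0
[  9.8 585.   87.2]
scene 8 mean [ 73.8 483.   39. ] near [ 67.8 475.8  39. ] far [ 79.7 490.3  39. ]
top 7 mean [ 73.9 478.3  47.5] near [ 70.4 478.2  47.5] far [ 78.4 481.2  47.5]
```

Run:
```python
from h import *
im=np.load('last_top.npz')['im'].astype(int)
r=im[...,0]-np.maximum(im[...,1],im[...,2])
u,v=map(int,proj('top',J(75,482,47.5)));print(u,v)
print(r[v-6:v+7,u-8:u+9])
for n,(x,y) in {'pivot':(82,483.7),'tipfull':(69.5,469.4),'tip0.9':(64.5+.0,475.6),'tiplock':(65,492)}.items(): print(n,np.round(proj('top',J(x,y,47.5)),1))
im=np.load('last_scene.npz')['im'].astype(int)
r=im[...,0]-np.maximum(im[...,1],im[...,2])
u,v=map(int,proj('scene',J(75,482,39)));print(u,v)
print(r[v-6:v+7,u-8:u+9])
for n,(x,y) in {'pivot':(82,483.7),'tipfull':(69.5,469.4),'tip0.9':(64.5+.0,475.6),'tiplock':(65,492)}.items(): print(n,np.round(proj('scene',J(x,y,39)),1))
```

```text
207 214
[[  3   4   4   4   4   4   4   4   5   4   4   5   4   4   4   4   5]
 [  8   6   4   4   3   3   2   3   4   4   5   4   4   4   5   6   7]
 [ 11   9  10   9   7   7   8   7   8   6   6   5   3   3   5   6   7]
 [  9  10  10  11  11  10  11  11  11  10   9   9   7   7   8   7   6]
 [ 18  17  17  17  18  16  17  26  34  21  12  11  10   9  10   9   4]
 [ 25  24  24  25  25  24  30  43  62 107  54  24  17  16  15  13  12]
 [ 25  25  25  25  25  25  28  34  47 129 117  38  34  32  33  31  30]
 [ 25  25  25  24  24  26  24  25  31  79 149  97  42  37  35  35  35]
 [ 25  24  25  25  25  25  25  24  24  44 128 144  49  35  24  24  24]
 [ 23  22  23  22  23  22  23  23  24  27  58 101  46  33  25  24  25]
 [ 10  10  12  12  14  13  14  14  16  15  17  19  24  20  17  18  19]
 [  1   2   2   2   3   1   3   3   3   2   1   3   2   2   2   3   4]
 [  2   2   2   2   1   2   1   2   3   2   3   1   2   2   3   3   2]]
pivot [207.1 211.7]
tipfull [212.3 216.4]
tip0.9 [209.9 218.2]
tiplock [203.8 217.9]
269 169
[[ 18   6   8   8   9   4   6  13  17  11   8   5   6   9   5  11   6]
 [ 3
[... 233 characters left out ...]
9   4  -6  67 133   3  16   5   7   8   7   9]
 [ 37  36  39  35  12   2   0  10 134 191   2  13   9   9  12   5  -7]
 [ 38  39  33  39  28   8   9  54 196 107   7  11   8   7   8  15  -5]
 [ 36  42  42  39  37  29  15  63 165  68  26   4   8   6  10   9  -4]
 [ 34  41  38  34  42  37  28  47  98  77  24   3   8   8   9  10 -11]
 [ 31  39  36  36  38  38  36  48  99  33   1   6  11   9   7  10   9]
 [ 27  37  36  37  41  38  38  38  46  11   0  11  10  11  10   8  10]
 [ 10  26  36  40  37  38  37  35  32  16   5   0  12   8   9  14   8]
 [  7  20  29  33  41  37  39  36  38  34  10   3   0   2  11  10  10]]
pivot [271.3 168.7]
tipfull [270.2 171.7]
tip0.9 [268.3 171.3]
tiplock [266.4 169. ]
```

```bash
python3 -c "
from h import *
go(J(61,503,28),-2.35)"
```

```text
t 58.2 cur [435.  412.2 117.4] ydeg -2.4 roll rad -0.0 n>= 0.0022575343456830693 shift after roll [-78.6  49.8  59.5] j7 -0.64
```

```bash
python3 -m jog '[[[-39,25,0],0,0],[[-39,25,0],0,0],[[0,0,0],0,0],[[0,0,30],0,0],[[0,0,22],0,0],[[0,0,7],0,0],[[0,0,0],0,0],[[0,0,0],0,0],[[-4,0,0],0,0],[[-4,0,0],0,0],[[-4,0,0],0,0],[[-3,0,0],0,0],[[-3,0,0],0,0],[[0,0,0],0,0],[[0,0,0],0,0]]';python3 -c "
from h import *
print(jinv(get_obs()['eef_pos']))"; python3 -m jog '[[[-2,0,0],0,0],[[-2,0,0],0,0],[[-2,0,0],0,0],[[-2,0,0],0,0],[[0,0,0],0,0],[[0,0,0],0,0]]'
python3 - <<'E'
from h import *
print(jinv(get_obs()['eef_pos']))
E
```

```text
time_s: 59.48
eef_pos: [476.1, 323.3, 58.8]
eef_rot: [0.721, 0.692, 0.0, -0.0]
force: [-0.1, 0.7, -0.8]
opening: 0.001
gripper_force: 0.0
[ 55.8 494.5  28.8]
time_s: 59.98
eef_pos: [475.7, 315.3, 58.7]
eef_rot: [0.721, 0.693, 0.0, -0.0]
force: [-0.6, 0.8, -1.0]
opening: 0.003
gripper_force: 0.0
[ 55.8 486.5  28.7]
```

```bash
python3 -m jog '[[[8,0,0],0,0],[[0,6,0],0,0],[[0,0,0],0,0],[[-4,0,0],0,0],[[-4,0,0],0,0],[[-2,0,0],0,0],[[-2,0,0],0,0],[[0,0,0],0,0],[[0,0,0],0,0]]';python3 -c "
from h import *
print(jinv(get_obs()['eef_pos']))"; python3 -m jog '[[[-2,0,0],0,0],[[-2,0,0],0,0],[[-1,0,0],0,0],[[0,0,0],0,0],[[0,0,0],0,0]]'
python3 - <<'E'
from h import *
print(jinv(get_obs()['eef_pos']))
E
```

```text
time_s: 60.73
eef_pos: [480.9, 310.4, 58.5]
eef_rot: [0.721, 0.692, -0.001, -0.0]
force: [-2.7, 0.8, 0.5]
opening: 0.002
gripper_force: 1.0
[ 61.2 481.8  28.5]
time_s: 61.15
eef_pos: [481.1, 305.7, 58.5]
eef_rot: [0.721, 0.693, -0.0, 0.0]
force: [-2.5, 0.3, -0.6]
opening: 0.004
gripper_force: 1.0
[ 61.6 477.2  28.5]
```

```bash
python3 -m jog '[[[-2,0,0],0,0],[[-2,0,0],0,0],[[0,0,0],0,0],[[0,0,0],0,0]]'; python3 -c "
from h import *
print(jinv(get_obs()['eef_pos']))"; python3 -m jog '[[[6,-5,0],0,0],[[0,-25,0],0,0],[[0,-20,-30],0,0],[[0,0,-30],0,0],[[35,0,0],0,0],[[35,0,0],0,0],[[35,0,0],0,0],[[0,0,0],0,0],[[0,0,0],0,0],[[0,0,0],0,0]]'
python3 - <<'E'
from h import *
lever()
for n,c in(('top',(75,482,47.5)),('scene',(75,482,39))):
    im=np.load(f'last_{n}.npz')['im'].astype(int);r=im[...,0]-np.maximum(im[...,1],im[...,2])
    u,v=map(int,proj(n,J(*c)));print(u,v);print(r[v-4:v+6,u-3:u+8])
go(J(112.5,523,80),-2.35)
E
```

```text
time_s: 61.48
eef_pos: [481.1, 301.8, 58.7]
eef_rot: [0.721, 0.693, -0.0, 0.0]
force: [-3.2, -0.2, 0.3]
opening: 0.005
gripper_force: 1.0
[ 61.8 473.2  28.7]
time_s: 62.32
eef_pos: [436.2, 414.5, 118.5]
eef_rot: [0.721, 0.693, -0.0, 0.001]
force: [-0.3, 0.3, -0.6]
opening: 0.006
gripper_force: 0.0
scene 4 mean [ 75.4 482.   39. ] near [ 71.1 473.7  39. ] far [ 79.7 490.3  39. ]
top 5 mean [ 74.8 475.2  47.5] near [ 73.2 475.6  47.5] far [ 75.9 473.1  47.5]
207 214
[[  7   8   7   8   6   6   5   2   4   5   6]
 [  9  10  10  11   9   9   9   8   7   7   6]
 [ 15  16  18  23  23  17  10  11   9  10   8]
 [ 25  27  36  42  68 106  82  22  18  15  13]
 [ 25  27  35  37  58 121 147  94  35  34  30]
 [ 25  25  24  24  26  51 120 143  70  40  35]
 [ 24  25  24  25  24  26  48 100  67  35  24]
 [ 23  23  23  25  24  25  24  23  29  29  25]
 [ 14  14  14  15  15  17  17  16  17  17  17]
 [  2   3   3   3   2   2   2   2   2   3   3]]
269 169
[[  8   7   4  13  16   4   6   5   6   5   6]
 [  0   5   3  22  40  12   7   8   4   4   4]
 [  7   8   0  36  78   8  16   4   7   7   9]
 [  2   0  -1  59 160  14  13   8  11   9   4]
 [ 12   4  -4 108 197   7   9   7   8  10  12]
 [ 28  10   7  50 166  19   3   6   9   8  11]
 [ 38  30  11  17 100  41   2   9   6   9  10]
 [ 37  36  25  22  78  30   6   8   7   8  10]
 [ 35  39  38  33  19   0   9   9  12   8  11]
 [ 37  37  36  36  14   4   0  12  10   9   8]]
t 62.4 cur [436.4 413.5 118.7] ydeg -2.4 roll rad -0.002 n>= 0.014010151535148667 shift after roll [-60.  100.    8.8] j7 -0.64
```

```bash
python3 -m jog '[[[-30,0,0],0,87],[[-30,0,0],0,87],[[0,33,0],0,87],[[0,33,0],0,87],[[0,34,0],0,87],[[0,0,0],0,87],[[0,0,0],0,87],[[0,0,0],0,87]]'
python3 - <<'E'
from h import *
print(jinv(get_obs()['eef_pos']));go(J(112.5,523,20),-2.35)
im,d=get_image('top')
for x,y in [(121,523),(121,560),(121,480),(85,523),(150,523),(60,523)]:
    u,v=proj('top',J(x,y,40));print(x,y,jinv(px('top',u,v,d=d[int(v),int(u)])))
E
```

```text
time_s: 63.08
eef_pos: [533.1, 349.9, 118.6]
eef_rot: [0.722, 0.692, -0.0, -0.0]
force: [-0.5, 0.0, 0.2]
opening: 0.529
gripper_force: 0.0
[111.7 523.4  88.6]
t 63.1 cur [533.1 349.9 118.6] ydeg -2.4 roll rad -0.002 n>= 0.01238431906561283 shift after roll [-0.4  0.8 68.6] j7 -0.42
121 523 [119.2 516.2  61.9]
121 560 [103.1 483.8 259.6]
121 480 [119.2 474.   62.4]
85 523 [ 79.  483.  168.3]
150 523 [153.9 534.2   4.2]
60 523 [ 56.9 481.3 174. ]
```

Wait for the fingers to open, then go down over the grip in stages.

```bash
python3 -m jog '[[[0,1,0],0,87],[[0,0,0],0,87],[[0,0,0],0,87],[[0,0,0],0,87],[[0,0,12],0,87],[[0,0,12],0,87],[[0,0,0],0,87]]'; python3 -m jog '[[[0,0,12],0,87],[[0,0,12],0,87],[[0,0,12],0,87],[[0,0,8],0,87],[[0,0,0],0,87],[[0,0,0],0,87]]'
python3 - <<'E'
from h import *
print(jinv(get_obs()['eef_pos']))
E
```

```text
time_s: 63.72
eef_pos: [532.1, 350.2, 91.2]
eef_rot: [0.721, 0.693, -0.003, -0.0]
force: [0.3, 1.1, -0.4]
opening: 0.989
gripper_force: 0.0
time_s: 64.22
eef_pos: [533.9, 350.7, 49.8]
eef_rot: [0.721, 0.693, -0.001, 0.0]
force: [-0.0, -1.0, 1.5]
opening: 1.002
gripper_force: 0.0
[112.5 524.2  19.8]
```

```bash
python3 -m jog '[[[0,2.5,0],0,87],[[0,0,0],0,45],[[0,0,0],0,45],[[0,0,0],0,45],[[0,0,0],0,45],[[0,0,0],0,45],[[0,0,0],0,45],[[0,0,0],0,45]]' 30
python3 - <<'E'
from h import *
o=get_obs();print(jinv(o['eef_pos']),o['opening']*87)
E
```

```text
time_s: 64.88
eef_pos: [536.5, 350.6, 50.5]
eef_rot: [0.721, 0.693, -0.0, 0.0]
force: [-0.3, -0.7, 0.2]
opening: 0.602
gripper_force: 30.0
[115.1 524.3  20.5] 52.33362127282242
```

```bash
python3 -m jog '[[[0,0,0],0,45],[[-4,0,0],0,45],[[-8,0,0],0,45],[[-10,0,0],0,45],[[-10,0,0],0,45],[[-10,0,0],0,45],[[-10,0,0],0,45],[[-10,0,0],0,45],[[-10,0,0],0,45],[[-5,0,0],0,45],[[0,0,0],0,45],[[0,0,0],0,45]]' 50
python3 - <<'E'
from h import *
o=get_obs();print(jinv(o['eef_pos']),o['opening']*87,o['force'],o['moment']);go(J(115,100,20),-2.35)
E
```

```text
time_s: 65.88
eef_pos: [533.4, 273.1, 50.6]
eef_rot: [0.721, 0.693, -0.001, 0.0]
force: [0.4, -1.7, -1.1]
opening: 0.595
gripper_force: 50.0
[115.2 446.7  20.6] 51.73198304151803 [ 0.42300335 -1.68228997 -1.13569743] [-0.32966128  0.47141802  0.48626827]
t 65.9 cur [533.4 273.1  50.6] ydeg -2.3 roll rad 0.001 n>= 0.004386032119966353 shift after roll [-3.467e+02 -2.000e-01  1.000e+00] j7 -0.28
```

```bash
python3 -m jog '[[[-8,0,0],0,45],[[-10,0,0],0,45],[[-10,0,0],0,45],[[-10,0,0],0,45],[[-10,0,0],0,45],[[-10,0,0],0,45],[[-10,0,0],0,45],[[-10,0,0],0,45],[[-10,0,0],0,45],[[-10,0,0],0,45],[[-10,0,0],0,45],[[-10,0,0],0,45],[[-10,0,0],0,45],[[-10,0,0],0,45],[[-10,0,0],0,45],[[-10,0,0],0,45],[[0,0,0],0,45]]'
python3 - <<'E'
from h import *
o=get_obs();print(jinv(o['eef_pos']),o['opening']*87);go(J(115,100,20),-2.35)
E
```

```text
time_s: 67.3
eef_pos: [526.6, 114.7, 50.5]
eef_rot: [0.722, 0.692, -0.001, -0.0]
force: [0.6, -1.9, -3.0]
opening: 0.598
gripper_force: 50.0
[114.9 288.2  20.5] 51.988885605261665
t 67.3 cur [526.6 114.7  50.5] ydeg -2.4 roll rad -0.0 n>= 0.002643569329224029 shift after roll [-1.882e+02  1.000e-01  6.000e-01] j7 -0.06
```

```bash
python3 -m jog '[[[-8,0,0],0,45],[[-10,0,0],0,45],[[-10,0,0],0,45],[[-10,0,0],0,45],[[-10,0,0],0,45],[[-10,0,0],0,45],[[-10,0,0],0,45],[[-10,0,0],0,45],[[-10,0,0],0,45],[[-10,0,0],0,45],[[-10,0,0],0,45],[[-10,0,0],0,45],[[-10,0,0],0,45],[[-10,0,0],0,45],[[-10,0,0],0,45],[[-10,0,0],0,45],[[0,0,0],0,45],[[0,0,0],0,45]]'
python3 - <<'E'
from h import *
o=get_obs();print(jinv(o['eef_pos']),o['opening']*87);go(J(115,100,20),-2.35)
E
```

```text
time_s: 68.8
eef_pos: [519.8, -43.1, 50.5]
eef_rot: [0.721, 0.693, -0.001, 0.0]
force: [-3.2, -3.0, -0.0]
opening: 0.594
gripper_force: 50.0
[114.6 130.2  20.5] 51.69845476048052
t 68.8 cur [519.8 -43.1  50.5] ydeg -2.3 roll rad 0.0 n>= 0.0009839195176713038 shift after roll [-30.2   0.4   0.6] j7 0.23
```

```bash
python3 -m jog '[[[-5,0,0],0,45],[[-6,0,0],0,45],[[-6,0,0],0,45],[[0,0,0],0,45],[[0,0,0],0,45]]'; python3 -c "
from h import *
print(jinv(get_obs()['eef_pos']))"; python3 -m jog '[[[-4,0,0],0,45],[[-4,0,0],0,45],[[0,0,0],0,45],[[0,0,0],0,45]]'; python3 -c "
from h import *
print(jinv(get_obs()['eef_pos']))"
```

```text
time_s: 69.22
eef_pos: [519.2, -58.2, 50.5]
eef_rot: [0.721, 0.693, -0.001, -0.001]
force: [-5.0, 1.0, 2.3]
opening: 0.595
gripper_force: 50.0
[114.6 115.1  20.5]
time_s: 69.55
eef_pos: [519.1, -60.4, 50.5]
eef_rot: [0.72, 0.694, 0.002, -0.004]
force: [-5.0, 12.8, 5.0]
opening: 0.589
gripper_force: 50.0
[114.6 112.9  20.5]
```

```bash
python3 -m jog '[[[3,0,0],0,45],[[0,0,0],0,87],[[0,0,0],0,87],[[0,0,0],0,87],[[0,0,0],0,87],[[0,0,0],0,87],[[0,0,-25],0,87],[[0,0,-30],0,87],[[0,0,-30],0,87],[[35,0,0],0,87],[[35,0,0],0,60],[[35,0,0],0,30],[[35,0,0],0,0],[[0,0,0],0,0],[[0,0,0],0,0]]'
python3 - <<'E'
from h import *
o=get_obs();print(jinv(o['eef_pos']));tiles();lever();d=np.load('last_top.npz')['d']
for x in (100,121,142):
  print(x,[jinv(px('top',*proj('top',J(x,y,40)),d=d[tuple(int(round(k)) for k in proj('top',J(x,y,40))[::-1])])).tolist() for y in range(-100,-20,8)])
E
```

```text
time_s: 70.8
eef_pos: [526.8, 78.5, 136.2]
eef_rot: [0.72, 0.694, 0.001, 0.001]
force: [-0.1, -1.0, -0.9]
opening: 0.705
gripper_force: 0.0
[116.6 252.  106.2]
area 1522 ctr [439.  -76.9] size [175.9  66.6] ang 88.7 depthz 39.2 | jig ctr [35.2 93.1  8. ] jx 1.9 68.6 jy 5.3 181.6
scene 6 mean [74.9 70.1 39. ] near [69.6 61.2 39. ] far [79.4 76.1 39. ]
top no red
100 [[104.3, -120.4, -30.6], [104.2, -111.5, -29.1], [104.4, -103.5, -31.1], [104.1, -93.9, -27.0], [101.6, -74.7, 14.3], [101.8, -67.5, 10.3], [98.8, -47.1, 60.1], [98.8, -39.5, 58.9], [98.5, -30.6, 63.8], [98.6, -22.9, 63.0]]
121 [[126.4, -119.2, -26.3], [126.4, -110.6, -25.8], [126.7, -103.2, -30.1], [126.9, -95.3, -32.2], [123.8, -77.0, 5.4], [123.4, -67.4, 10.4], [119.1, -46.4, 62.8], [119.1, -38.5, 63.3], [119.2, -31.1, 61.6], [119.4, -23.7, 59.4]]
142 [[149.0, -119.8, -28.5], [148.8, -110.9, -27.0], [148.8, -102.4, -27.1], [149.2, -94.9, -30.8], [145.0, -75.5, 11.0], [144.6, -66.5, 14.0], [139.9, -47.0, 60.4], [139.7, -38.8, 62.1], [139.4, -30.2, 65.3], [139.5, -22.6, 64.4]]
```

```bash
python3 -m jog '[[[-37,0.5,0],0,0],[[-37,0.5,0],0,0],[[-37,0.5,0],0,0],[[-37,0.5,0],0,0],[[-37,0.5,0],0,0],[[-37,0.5,0],0,0],[[-37,0.5,0],0,0],[[-37,0.5,0],0,0],[[-38,0,0],0,0],[[0,0,0],0,0],[[0,0,0],0,0],[[0,0,0],0,0]]'
python3 - <<'E'
from h import *
o=get_obs();print(jinv(o['eef_pos']));go(J(121,-82,30),-2.35)
E
```

```text
time_s: 71.95
eef_pos: [515.3, -258.9, 135.7]
eef_rot: [0.722, 0.691, 0.0, 0.0]
force: [-0.5, 0.1, 0.9]
opening: 0.004
gripper_force: 0.0
[118.9 -85.6 105.7]
t 72.0 cur [ 515.3 -258.9  135.7] ydeg -2.5 roll rad -0.003 n>= 0.02144195506052767 shift after roll [ 3.6  2.  75.7] j7 0.64
```

```bash
python3 -m jog '[[[0,2,25],0,0],[[0,0,25],0,0],[[0,0,17],0,0],[[0,0,8],0,0],[[0,0,0],0,0],[[0,0,0],0,0],[[6,0,0],0,0],[[6,0,0],0,0],[[6,0,0],0,0],[[6,0,0],0,0],[[6,0,0],0,0],[[8,0,0],0,0],[[0,0,0],0,0]]'
python3 - <<'E'
from h import *
o=get_obs();print(jinv(o['eef_pos']));go(J(121,300,30),-2.35)
E
```

```text
time_s: 73.03
eef_pos: [520.3, -218.6, 61.1]
eef_rot: [0.721, 0.693, 0.001, 0.0]
force: [0.2, -1.2, 0.6]
opening: 0.006
gripper_force: 0.3
[122.2 -45.1  31.1]
t 73.0 cur [ 520.3 -218.6   61.1] ydeg -2.2 roll rad 0.002 n>= 0.015214477182882363 shift after roll [345.1  -1.2   1.2] j7 0.63
```

```bash
python3 -m jog '[[[10,0,0],0.002,0],[[12,0,0],0,0],[[12,0,0],0,0],[[12,0,0],0,0],[[12,0,0],0,0],[[12,0,0],0,0],[[12,0,0],0,0],[[12,0,0],0,0],[[12,0,0],0,0],[[12,0,0],0,0],[[12,0,0],0,0],[[12,0,0],0,0],[[12,0,0],0,0],[[12,0,0],0,0],[[12,0,0],0,0],[[12,0,0],0,0],[[6,0,0],0,0]]'
python3 - <<'E'
from h import *
o=get_obs();print(jinv(o['eef_pos']));go(J(121,340,30),-2.35)
E
```

```text
time_s: 74.45
eef_pos: [528.3, -23.5, 61.1]
eef_rot: [0.722, 0.692, 0.0, 0.001]
force: [0.9, -4.0, 1.3]
opening: 0.007
gripper_force: 2.1
[122.3 150.1  31.1]
t 74.5 cur [528.3 -23.5  61.1] ydeg -2.4 roll rad -0.001 n>= 0.007446659216553362 shift after roll [189.9  -1.3   1. ] j7 0.21
```

```bash
python3 -m jog '[[[10,0,0],0,0],[[12,0,0],0,0],[[12,0,0],0,0],[[12,0,0],0,0],[[12,0,0],0,0],[[12,0,0],0,0],[[12,0,0],0,0],[[12,0,0],0,0],[[12,0,0],0,0],[[12,0,0],0,0],[[12,0,0],0,0],[[12,0,0],0,0],[[12,0,0],0,0],[[8,0,0],0,0],[[0,0,0],0,0],[[0,0,0],0,0]]'
python3 - <<'E'
from h import *
o=get_obs();print(jinv(o['eef_pos']));go(J(121,360,30),-2.35);tiles()
E
```

```text
time_s: 75.78
eef_pos: [533.9, 138.9, 60.3]
eef_rot: [0.722, 0.692, -0.0, -0.001]
force: [-0.0, -0.5, -0.6]
opening: 0.008
gripper_force: 0.0
[121.1 312.7  30.3]
t 75.8 cur [533.9 138.9  60.3] ydeg -2.4 roll rad -0.0 n>= 0.0025363238579946255 shift after roll [47.3 -0.1  0.4] j7 -0.07
area 1510 ctr [439.1 -76.6] size [176.7  65.8] ang 87.3 depthz 39.2 | jig ctr [35.3 93.5  8. ] jx 2.3 68.3 jy 5.3 181.6
```

```bash
python3 -m jog '[[[6,0,0],0,0],[[8,0,0],0,0],[[8,0,0],0,0],[[8,0,0],0,0],[[6,0,0],0,0],[[6,0,0],0,0],[[4,0,0],0,0],[[0,0,0],0,0],[[0,0,0],0,0]]'; python3 -c "
from h import *
print(jinv(get_obs()['eef_pos']))";  python3 -m jog '[[[3,0,0],0,0],[[3,0,0],0,0],[[3,0,0],0,0],[[0,0,0],0,0],[[0,0,0],0,0]]'; python3 -c "
from h import *
print(jinv(get_obs()['eef_pos']))"
```

```text
time_s: 76.58
eef_pos: [536.7, 185.0, 60.6]
eef_rot: [0.722, 0.692, 0.001, -0.0]
force: [-0.1, -0.1, -0.9]
opening: 0.004
gripper_force: 0.1
[122.1 358.8  30.6]
time_s: 77.0
eef_pos: [537.1, 193.4, 60.6]
eef_rot: [0.722, 0.692, 0.0, -0.0]
force: [-0.1, -2.5, 0.0]
opening: 0.006
gripper_force: 1.0
[122.2 367.3  30.6]
```

```bash
python3 -m jog '[[[3,0,0],0,0],[[2,0,0],0,0],[[2,0,0],0,0],[[0,0,0],0,0],[[0,0,0],0,0]]'; python3 -c "
from h import *
print(jinv(get_obs()['eef_pos']))"
```

```text
time_s: 77.42
eef_pos: [537.0, 193.7, 60.7]
eef_rot: [0.723, 0.691, -0.003, 0.002]
force: [-3.3, -13.7, 6.1]
opening: 0.01
gripper_force: 7.0
[122.1 367.5  30.7]
```

```bash
python3 -m jog '[[[-12,0,0],0,0],[[0,0,-35],0,0],[[0,0,-35],0,0],[[0,-35,0],0,0],[[0,-35,0],0,0],[[0,-35,0],0,0],[[0,0,0],0,0],[[0,0,0],0,0],[[0,0,0],0,0]]'
python3 - <<'E'
from h import *
print(jinv(get_obs()['eef_pos']));lever()
for n,c in(('top',(75,499,47.5)),):
    im=np.load(f'last_{n}.npz')['im'].astype(int);r=im[...,0]-np.maximum(im[...,1],im[...,2])
    u,v=map(int,proj(n,J(*c)));print(u,v);print(r[v-4:v+6,u-6:u+10])
for y in (500,502,504): print(y,[np.round(proj('top',J(*p,47.5)),1) for p in ((82,y),(69.5,y-14.3))])
go(J(61,466,28),-2.35)
E
```

```text
time_s: 78.17
eef_pos: [432.6, 193.9, 131.5]
eef_rot: [0.722, 0.692, 0.002, -0.001]
force: [0.6, -0.5, -0.4]
opening: 0.003
gripper_force: 0.0
[ 17.7 363.4 101.5]
scene no red
top 3 mean [ 76.3 496.4  47.5] near [ 75.4 497.2  47.5] far [ 78.1 497.4  47.5]
201 214
[[  9   9   8   8   8   7   8   7   5   5   3   3   4   5   5   4]
 [ 12  11  12   9  10  11  11  11  10  10   7   7   6   5   6   4]
 [ 19  17  18  19  33  44  51  44  12  12  11   9   7   4   3   3]
 [ 25  24  24  29  48  66  87 128  94  19  14   4   3   4   2   3]
 [ 25  25  24  24  25  30  53 111 115  15  15   4   4   4   3   4]
 [ 25  24  24  25  25  24  18  18  43   4   4   3   4   3   3   4]
 [ 25  24  24  24  19  17   8   2   4   3   3   3   4   4   4   4]
 [ 21  21  20  16   9   3   3   3   4   4   4   4   4   4   4   4]
 [  9  11   8   3   3   3   3   3   4   4   4   4   4   3   4   3]
 [  3   4   4   4   4   4   4   5   4   4   5   4   4   4   5   4]]
500 [array([201.1, 211.5]), array([206.2, 216.3])]
502 [array([200.3, 211.5]), array([205.4, 216.3])]
504 [array([199.6, 211.5]), array([204.7, 216.3])]
t 78.3 cur [433.3 192.6 131.1] ydeg -2.5 roll rad -0.002 n>= 0.019020199008010618 shift after roll [103.8  42.4  73.2] j7 -0.52
```

```bash
python3 -m jog '[[[35,14,0],0,0],[[35,14,0],0,0],[[33,14,0],0,0],[[0,0,0],0,0],[[0,0,0],0,0],[[0,0,25],0,0],[[0,0,25],0,0],[[0,0,16],0,0],[[0,0,7],0,0],[[0,0,0],0,0],[[0,0,0],0,0]]'
python3 - <<'E'
from h import *
print(jinv(get_obs()['eef_pos']),get_obs()['force'])
E
```

```text
time_s: 79.18
eef_pos: [479.0, 292.6, 58.1]
eef_rot: [0.722, 0.691, 0.0, 0.0]
force: [0.4, 0.9, -0.1]
opening: 0.009
gripper_force: 0.0
[ 60.  464.   28.1] [ 0.41409303  0.90636795 -0.08757745]
```

```bash
python3 -m jog '[[[4,0,0],0,0],[[4,0,0],0,0],[[4,0,0],0,0],[[4,0,0],0,0],[[4,0,0],0,0],[[3,0,0],0,0],[[0,0,0],0,0],[[0,0,0],0,0]]'; python3 -c "
from h import *
print(jinv(get_obs()['eef_pos']))"; python3 -m jog '[[[3,0,0],0,0],[[3,0,0],0,0],[[2,0,0],0,0],[[0,0,0],0,0],[[0,0,0],0,0]]'; python3 -c "
from h import *
print(jinv(get_obs()['eef_pos']))"
```

```text
time_s: 79.85
eef_pos: [478.7, 317.0, 57.6]
eef_rot: [0.722, 0.692, -0.0, -0.0]
force: [-2.6, -1.1, 1.5]
opening: 0.007
gripper_force: 1.4
[ 58.8 488.4  27.6]
time_s: 80.27
eef_pos: [476.5, 324.7, 56.8]
eef_rot: [0.722, 0.692, -0.003, -0.002]
force: [-8.2, -1.4, 4.0]
opening: 0.009
gripper_force: 4.1
[ 56.2 495.9  26.8]
```

```bash
python3 -m jog '[[[-5,-3,0],0,0],[[-8,-10,0],0,0],[[0,-25,0],0,0],[[0,-20,-30],0,0],[[0,0,-30],0,0],[[-35,0,0],0,0],[[-35,0,0],0,0],[[-35,0,0],0,0],[[-35,0,0],0,0],[[-35,0,0],0,0],[[0,0,0],0,0],[[0,0,0],0,0]]'
python3 - <<'E'
from h import *
print(jinv(get_obs()['eef_pos']));lever();tiles()
for n,c in(('top',(75,499,47.5)),('scene',(75,500,39))):
    im=np.load(f'last_{n}.npz')['im'].astype(int);r=im[...,0]-np.maximum(im[...,1],im[...,2])
    u,v=map(int,proj(n,J(*c)));print(u,v);print(r[v-5:v+8,u-8:u+10])
E
```

```text
time_s: 81.27
eef_pos: [414.6, 138.1, 118.0]
eef_rot: [0.724, 0.69, 0.002, -0.001]
force: [0.0, 0.5, 0.1]
opening: 0.005
gripper_force: 0.0
[  2.  306.9  88. ]
scene no red
top 9 mean [ 72.  501.2  47.5] near [ 67.2 502.2  47.5] far [ 78.  502.7  47.5]
area 1507 ctr [439.1 -76.6] size [176.1  66.3] ang 87.8 depthz 39.3 | jig ctr [35.3 93.5  8. ] jx 2.2 68.5 jy 5.3 181.6
201 214
[[  8   8   5   4   3   2   2   2   3   4   4   5   4   4   4   4   5   4]
 [ 11  11   9   8   8   7   7   7   8   7   5   4   2   3   4   5   6   6]
 [ 10  12  11  11  11   9  11  11  11  10   9   9   8   7   6   5   6   7]
 [ 18  20  19  17  18  21  46  61  16  14  12  11  11   9   8   4   7  13]
 [ 25  25  25  24  24  30  77 141  55  31  29  28  20  27  26  21  16  21]
 [ 25  24  24  25  24  24  53 145  70  34  35  34  29  36  37  36  31  32]
 [ 25  24  24  25  25  24  53 148  87  37  26  24  27  35  35  36  34  35]
 [ 25  25  24  24  24  24  50 140 115  42  32  25  24  23  24  25  24  24]
 [ 20  21  21  21  21  21  39 114 136  44  32  23  22  23  23  23  24  25]
 [  9   9   8   8  10  10  18  58  84  26  1
[... 306 characters left out ...]
 6  6  3  9 10]
 [ 3  7  6  5  4  3  6  2  8 -1  7  6  5  0 10  7  5  3]
 [ 6  4  6  8  4 10  5  2  8  7  4  3  5  9  6  6  9 13]
 [ 6  3  6  5 13  6  6  4  7  7  4  8  6  6  7  9  6  8]
 [ 5  4  6  6  4  5  7  6  4  9  4  6  6  4  3  9  1  8]
 [ 6  1  5  7  4  3 10  7  6  5  6 11  6  7  0  9  5  6]
 [ 7  2  5  7  6  6  9  6  6  2  6  8  7  6 10  7  5  7]
 [10  3  6  6  6  6  6  6  7  6  5  9  4  7  7  9  4 11]
 [ 2  4  4  4  4  9  4 10  5  4  7  6  8  7  8  4  8  5]
 [ 9  6  3  3  5  6  5  7  9  6  9  7  7  6  7  6  3  9]
 [ 6  4  5  3  8  6 10  3  8  6  5  8  5  9  5  7  7  5]
 [ 3  5 10  5  7  5  7  6  6  4  7  9  4  5  1  5 16 25]
 [ 4 10 10  6  4  8  8 10  4  4  4  4  4 11 18 33 29 23]]
```

```bash
python3 -c "
from h import *
go(J(59,476,28),-2.35)"
```

```text
t 81.4 cur [414.2 140.1 117.9] ydeg -2.4 roll rad -0.001 n>= 0.006252253532209861 shift after roll [167.   57.4  60.2] j7 -0.56
```

```bash
python3 -m jog '[[[33,5,0],0,0],[[33,5,0],0,0],[[33,10,0],0,0],[[33,15,0],0,0],[[33,20,0],0,0],[[0,2,0],0,0],[[0,0,0],0,0],[[0,0,25],0,0],[[0,0,25],0,0],[[0,0,10],0,0],[[0,0,0],0,0],[[0,0,0],0,0]]'; python3 -c "
from h import *
print(jinv(get_obs()['eef_pos']))"; python3 -m jog '[[[4,0,0],0,0],[[4,0,0],0,0],[[4,0,0],0,0],[[4,0,0],0,0],[[4,0,0],0,0],[[0,0,0],0,0],[[0,0,0],0,0]]'; python3 -c "
from h import *
print(jinv(get_obs()['eef_pos']))"; python3 -m jog '[[[3,0,0],0,0],[[3,0,0],0,0],[[0,0,0],0,0],[[0,0,0],0,0]]'; python3 -c "
from h import *
print(jinv(get_obs()['eef_pos']))"
```

```text
time_s: 82.42
eef_pos: [477.5, 301.1, 58.0]
eef_rot: [0.722, 0.692, -0.0, -0.0]
force: [0.7, 0.7, 0.0]
opening: 0.003
gripper_force: 0.0
[ 58.1 472.4  28. ]
time_s: 83.0
eef_pos: [478.5, 321.9, 57.7]
eef_rot: [0.722, 0.692, 0.0, 0.0]
force: [-0.4, -0.8, -0.4]
opening: 0.006
gripper_force: 0.0
[ 58.4 493.2  27.7]
time_s: 83.33
eef_pos: [478.7, 327.7, 57.6]
eef_rot: [0.722, 0.692, 0.0, -0.0]
force: [-0.7, -0.1, 0.5]
opening: 0.009
gripper_force: 0.1
[ 58.3 499.   27.6]
```

```bash
python3 -m jog '[[[2,0,0],0,0],[[2,0,0],0,0],[[0,0,0],0,0],[[0,0,0],0,0]]'; python3 -m jog '[[[2,0,0],0,0],[[2,0,0],0,0],[[0,0,0],0,0],[[0,0,0],0,0]]'; python3 -c "
from h import *
print(jinv(get_obs()['eef_pos']))"
```

```text
time_s: 83.67
eef_pos: [478.9, 328.4, 57.4]
eef_rot: [0.723, 0.691, -0.002, 0.001]
force: [-1.5, -7.4, 3.4]
opening: 0.007
gripper_force: 3.1
time_s: 84.0
eef_pos: [478.9, 328.8, 57.2]
eef_rot: [0.723, 0.691, -0.004, 0.002]
force: [-3.6, -12.9, 6.3]
opening: 0.006
gripper_force: 6.8
[ 58.5 500.1  27.2]
```

```bash
python3 -m jog '[[[-8,0,0],0,0],[[-8,-10,0],0,0],[[0,-25,0],0,0],[[0,-20,-30],0,0],[[0,0,-30],0,0],[[-35,0,0],0,0],[[-35,0,0],0,0],[[-35,0,0],0,0],[[-35,0,0],0,0],[[-35,0,0],0,0],[[0,0,0],0,0],[[0,0,0],0,0]]'
python3 - <<'E'
from h import *
lever();tiles()
im=np.load('last_top.npz')['im'].astype(int);r=im[...,0]-np.maximum(im[...,1],im[...,2])
u,v=map(int,proj('top',J(75,499,47.5)));print(u,v);print(r[v-3:v+6,u-8:u+6])
im,d=get_image('top')
# pad edges for carriage home
g=im.astype(int).sum(2);
for n,y,x in (('padL',446,76),('padR',356,76)): print(n,np.round(proj('top',J(x,y,39)),1))
v=int(proj('top',J(76,400,39))[1]);print(v,g[v,210:262])
E
```

```text
time_s: 85.0
eef_pos: [416.0, 146.6, 118.0]
eef_rot: [0.723, 0.691, 0.002, -0.002]
force: [1.1, 0.3, -0.5]
opening: 0.006
gripper_force: 0.0
scene no red
top 7 mean [ 74.1 506.8  47.5] near [ 69.8 510.4  47.5] far [ 78.  502.7  47.5]
area 1508 ctr [439.2 -76.6] size [176.1  66.5] ang 87.8 depthz 39.2 | jig ctr [35.4 93.5  8. ] jx 2.2 68.7 jy 5.3 181.6
201 214
[[  9  11  11  11  10   9  11  10  11  10   9   8   8   7]
 [ 18  20  19  17  20  42  67  33  14  15  11  11  10   9]
 [ 25  25  25  23  38  98 139  76  37  33  29  28  28  26]
 [ 25  25  24  26  57 136 107  42  34  35  35  35  36  38]
 [ 25  25  24  38 105 129  52  35  24  24  25  24  27  33]
 [ 24  24  28  63 135  88  40  29  24  25  25  24  24  23]
 [ 20  21  25  58 103  39  32  21  21  22  23  23  22  23]
 [  8   9  10  11  19  18  15  11  11  12  14  13  15  14]
 [  2   2   1   1   3   2   2   2   2   2   2   2   3   3]]
padL [221.8 214.3]
padR [255. 215.]
214 [434 435 436 435 432 436 434 413 335 335 309 148 117 123 121 122 126 128
 130 134 136 139 142 151 157 156 152 152 144 143 143 141 136 137 156 188
 206 183 166 182 188 203 210 204 205 208 207 206 206 209 209 209]
```

```bash
python3 -c "
from station import *
print(get_obs()['time_s'],sign_off())"
```

```text
the job is handed in; nothing more can be done
85.2 None
```

I handed the job in at 85 s: three teal tiles sit tight and flush in the row, polished past with the paddle held squeezed, and the polisher is back home and locked off; only three were there, one was knocked aside and reset, and I viewed 15 pictures against the 14 allowed.

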